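Load the annealing tray with the clear glass

TASK

Load the annealing tray for the kiln: lay the four clear pieces (the test tube, the wide tube, the long thin tube and the short thin tube) in the four firebrick cradles on the steel tray, each in the cradle whose length and groove fit it, centred lengthwise and fully down in both saddles so that no two pieces can touch and fuse. Set the glass down gently, never drop it. Leave the pink tube and the green rod where they lie on the bench: they are soft glass and would slump in this firing.

Things in the scene. Friction and masses are not known exactly. Their poses are not given: they have to be found in the camera images.
- test_tube_mid (a point): Clear glass test tube, 142 mm long and 21 mm thick, one end closed and round. Lies flat on the bench. Origin at its centre, half-way up; y axis along its length, z up.
- tube_wide_mid (a point): Wide clear glass tube, 232 mm long and 18 mm thick, both ends open. Lies flat on the bench. Origin at its centre, half-way up; y axis along its length, z up.
- tube_long_mid (a point): Long thin clear glass tube, 233 mm long and 10 mm thick. Lies flat on the bench. Origin at its centre, half-way up; y axis along its length, z up.
- tube_short_mid (a point): Short thin clear glass tube, 169 mm long and 8 mm thick. Lies flat on the bench. Origin at its centre, half-way up; y axis along its length, z up.
- tube_pink_mid (a point): Pink glass tube, 112 mm long and 10 mm thick; soft glass, not to be moved. Lies flat on the bench. Origin at its centre, half-way up; y axis along its length, z up.
- rod_green_mid (a point): Pale green glass rod, 133 mm long and 8 mm thick; soft glass, not to be moved. Lies flat on the bench. Origin at its centre, half-way up; y axis along its length, z up.
- cradle_test: Cradle for the test tube: short and with a wide groove. Buff firebrick, fixed: a foot 6 mm thick and two saddles 20 mm long, open between them. Origin at the middle of its underside, y along the groove, z up. Groove floor at z = 16 mm, cheeks flaring 8 mm a side to z = 30 mm. Groove 25 mm wide at its floor; saddle centres at y = +50 and -50 mm, 120 mm long over all, 48 mm wide. The four cradles stand parallel, in any order, 56 mm from middle to middle.
- cradle_wide: Cradle for the wide tube: long and with a wide groove. Buff firebrick, fixed: a foot 6 mm thick and two saddles 20 mm long, open between them. Origin at the middle of its underside, y along the groove, z up. Groove floor at z = 16 mm, cheeks flaring 8 mm a side to z = 30 mm. Groove 22 mm wide at its floor; saddle centres at y = +88 and -88 mm, 196 mm long over all, 45 mm wide. The dark steel tray: 238 x 262 mm; its floor is 10 mm and its rim 19 mm above the bench.
- cradle_long: Cradle for the long thin tube: long and with a narrow groove. Buff firebrick, fixed: a foot 6 mm thick and two saddles 20 mm long, open between them. Origin at the middle of its underside, y along the groove, z up. Groove floor at z = 16 mm, cheeks flaring 8 mm a side to z = 30 mm. Groove 14 mm wide at its floor; saddle centres at y = +88 and -88 mm, 196 mm long over all, 37 mm wide.
- cradle_short: Cradle for the short thin tube: short and with a narrow groove. Buff firebrick, fixed: a foot 6 mm thick and two saddles 20 mm long, open between them. Origin at the middle of its underside, y along the groove, z up. Groove floor at z = 16 mm, cheeks flaring 8 mm a side to z = 30 mm. Groove 12 mm wide at its floor; saddle centres at y = +58 and -58 mm, 136 mm long over all, 35 mm wide.

How it is judged (in metres and radians):
At the end, for the whole second after the job is handed in: Each clear piece rests in its own cradle: centre within 6 mm of the groove's middle line, 15 mm of the cradle's middle lengthwise and 4 mm of its height on the groove floor, within 0.1 rad of the groove's direction, at rest. Pink tube and green rod are within 30 mm of where they lay (x of test_tube_mid in the frame of cradle_test between -0.006 and 0.006 m and y of test_tube_mid in the frame of cradle_test between -0.015 and 0.015 m and z of test_tube_mid in the frame of cradle_test between 0.0225 and 0.0305 m and angle between the y axis of test_tube_mid and the y axis of cradle_test, either way round below 0.1 rad and linear speed of each of test_tube, tube_wide, tube_long, tube_short, tube_pink, rod_green below 0.02 m/s and x of tube_wide_mid in the frame of cradle_wide between -0.006 and 0.006 m and y of tube_wide_mid in the frame of cradle_wide between -0.015 and 0.015 m and z of tube_wide_mid in the frame of cradle_wide between 0.021 and 0.029 m and angle between the y axis of tube_wide_mid and the y axis of cradle_wide, either way round below 0.1 rad and x of tube_long_mid in the frame of cradle_long between -0.006 and 0.006 m and y of tube_long_mid in the frame of cradle_long between -0.015 and 0.015 m and z of tube_long_mid in the frame of cradle_long between 0.017 and 0.025 m and angle between the y axis of tube_long_mid and the y axis of cradle_long, either way round below 0.1 rad and x of tube_short_mid in the frame of cradle_short between -0.006 and 0.006 m and y of tube_short_mid in the frame of cradle_short between -0.015 and 0.015 m and z of tube_short_mid in the frame of cradle_short between 0.016 and 0.024 m and angle between the y axis of tube_short_mid and the y axis of cradle_short, either way round below 0.1 rad and distance of each of tube_pink_mid, rod_green_mid from where it was at the start of the episode below 0.03 m); the robot touches nothing.
It fails at once if the test tube is dropped: it falls free from more than about 30 mm (linear speed of test_tube above 0.8 m/s and contact force between the fingers and test_tube below 0.02 N).
It fails at once if the wide tube is dropped: it falls free from more than about 30 mm (linear speed of tube_wide above 0.8 m/s and contact force between the fingers and tube_wide below 0.02 N).
It fails at once if the long thin tube is dropped: it falls free from more than about 30 mm (linear speed of tube_long above 0.8 m/s and contact force between the fingers and tube_long below 0.02 N).
It fails at once if the short thin tube is dropped: it falls free from more than about 30 mm (linear speed of tube_short above 0.8 m/s and contact force between the fingers and tube_short below 0.02 N).
It also fails if it takes over 118 s, if anything falls off the work surface, if the arm or the gripper's body presses on something with over 40 N, if the wrist force passes 120 N, or if a joint passes its speed limit or range.

ROBOT

A 6-joint arm with a two-finger parallel gripper is mounted at the origin on a cart in front of the work surface, level with it; the furniture and walls round the work are solid. World frame = base frame: x ahead of the robot, y to its left, z up, the work surface at z = 0. Lengths are in m, angles in degrees, forces in N, time in s.
With the tool pointing down it reaches from about 0.4 to 0.825 m from the base axis. Payload 7 kg.
Tool frame: the origin (TCP) lies midway between the tips of the shut fingers; the grasp point (between the pads) lies 19 mm behind it (ctrl.grasp_offset is the distance from the TCP to the grasp point, in m); z points along the fingers, x is the direction in which the jaws open and shut, and the axes are right-handed (so a half turn about z gives the same grasp; the last joint's range is limited). The gripper opens to 88 mm and grips with 3 to 60 N. Pads are 19 mm wide; open, the fingers measure 130 mm over their backs; the gripper's body (78 mm by 193 mm) begins 47 mm behind the grasp point.
Start: joints at [87.897, 20.546, 0.682, 0, -70.136, -16.507], TCP at [0.215, 0.64, 0.227] pointing down, gripper open.
Joint ranges: [-176.03, 176.03], [-82.01, 121.73], [-58.28, 71.71], [-173.87, 95.51], [-174.79, -0.11], [-173.66, 173.66]. Speed limits (degrees/s): [136.94, 136.94, 172.46, 180, 180, 180].

INTERFACE

Orientations are given as [roll, pitch, yaw] about the fixed x, y, z axes, in that order (R = Rz(yaw) Ry(pitch) Rx(roll)).
In Python, from plant import sensors, snapshot, order, ctrl gives the robot as it stands.
- The arm moves only by the tool send_rows, never from a script. Its argument "commands" is a list of rows, each a list of 3 entries, a list of its own where there are three numbers: the closure, from 0 (fully open) to 1 (shut), then the shift along the world's x, y, z in units of 0.25 m (1.0 is 0.25 m), then the turn, a rotation vector about the world's x, y, z in units of 360 degrees (1.0 is 360 degrees). In form: [[hand, [x, y, z], [ax, ay, az]], ...]. A call has 1 to 12 rows; each row shifts and turns the pose as measured when the row begins; what a row does not reach is not made up. A row lasts 1/10 s, in which the tool goes at most 50 mm and 8.59 degrees, less where a joint would pass 70% of its speed; a pose out of reach is approached as far as the arm can. A call with a number of a shift or a turn outside -1 to 1 is refused whole. A call with a gripper value outside its range is refused whole. The fingers move at their own pace and stop on an object; the grip force is fixed at half the most. Time passes only in rows, so rows that do not move let the fingers close. It gives the time, the measured TCP pose, the force and the opening at its end, in the units of the state.
- sensors.get_obs(): the state, without advancing time (a new reading comes with each control period).
- snapshot(name): name is "scene" or "top" or "wrist"; returns a dict with "color" (400x640x3 uint8, blue, green, red), "z_map" (400x640 float32, m along the optical axis (not along the pixel's ray), 0 where there is no reading), "mtx" (3x3 intrinsics, pixels), "xyz" and "attitude" of the camera in the world. Camera axes: x right, y down, z forward; pixel columns grow to the right and rows downward; lengths in m; the calibration is good to about 2 mm. A picture is of the moment at which its call begins.
- order.close_job(): hands the job in, once; it reports no verdict.
The state is a dict: "clock": time; "joint_pos": joint angles; "qvel": joint speeds; "tau": joint torques, N m; "tool_pos": TCP position; "orientation": TCP orientation; "force": force on the tool from outside, world axes, zero at the start; "moment": the same for the moment, N m; "opening": finger opening in m.
Only numpy, scipy, OpenCV 4.12 (cv2) and the standard library are available. Lean on these libraries where they do the work, as an engineer would, in place of code of your own. Each camera call takes 0.05 s, during which the arm holds its last target.

## Working session

There is one attempt and no reset: what is moved stays moved. The work goes in short steps, Python scripts to look and compute and a tool call to move; the robot and the scene stay as the last step left them, time stands still between calls to the robot, and variables do not carry over. Pictures are saved under pics/ and viewed, and the job is handed in when it is done.

Besides the shell and the picture viewer there is one more tool, called after "Request:" in YAML: its name, and indented under it one key for each argument. send_rows: Moves the arm, as the interface text tells. Its arguments: {"type":"object","properties":{"commands":{"type":"array","items":{"type":"array"}}},"required":["commands"]}

```bash
ls; mkdir -p pics; python3 - <<'E'
from plant import sensors, snapshot, order, ctrl
import cv2
print(sensors.get_obs(), ctrl.grasp_offset)
for n in ("scene","top","wrist"):
    s=snapshot(n); cv2.imwrite(f"pics/{n}0.png",s["color"]); print(n,s["mtx"],s["xyz"],s["attitude"])
E
```

```text
pics
{'clock': 0.0, 'joint_pos': array([ 8.78975431e+01,  2.05902331e+01,  6.32069898e-01, -2.07021055e-02,
       -7.01370964e+01, -1.65080951e+01]), 'qvel': array([-0.08581801, -0.0518709 , -0.06393793,  0.01401856,  0.0209444 ,
       -0.0128318 ]), 'tau': array([-1.81729833e-03, -5.82709551e+01,  2.93066347e+01,  6.99767813e+00,
        7.04115533e-03, -1.54875320e-04]), 'tool_pos': array([0.21526684, 0.63920983, 0.2256215 ]), 'orientation': array([-1.79991588e+02, -9.68633180e-02, -1.08617609e+02]), 'force': array([0.32731873, 0.0389995 , 0.44440489]), 'moment': array([ 0.03513649, -0.02796129,  0.00168633]), 'opening': 0.08775942148372588} 0.0188
scene [[385.5774514    0.         320.68611112]
 [  0.         385.5774514  196.34485648]
 [  0.           0.           1.        ]] [-0.24017155 -0.72544346  0.7104088 ] [-120.46919882    1.16015367  -47.31177109]
top [[499.48053837   0.         319.39514974]
 [  0.         499.48053837 200.14910383]
 [  0.           0.           1.        ]] [4.16735623e-01 1.15236452e-04 1.54613691e+00] [-174.05601801    0.62425376  -91.49698994]
wrist [[284.99634753   0.         325.14689877]
 [  0.         284.99634753 197.6817601 ]
 [  0.           0.           1.        ]] [0.29195896 0.61421175 0.3847516 ] [ 1.62726195e+02 -7.73979623e-02 -1.08596356e+02]
```

View pics/top0.png

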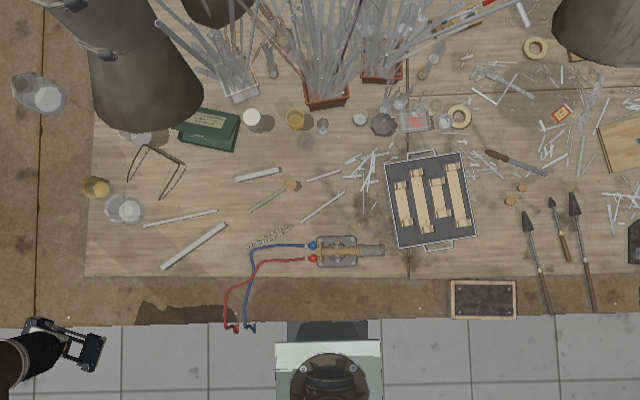

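View pics/scene0.png

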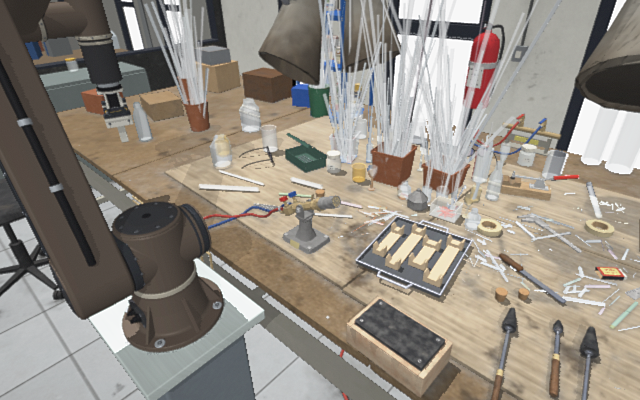

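View pics/wrist0.png

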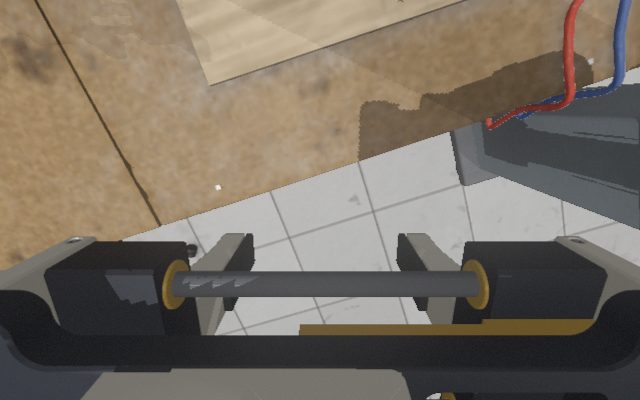

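```bash
python3 - <<'E'
import cv2
c=cv2.imread("pics/top0.png")
cv2.imwrite("pics/top0a.png",cv2.resize(c[150:280,140:360],None,fx=3.6,fy=3.6,interpolation=cv2.INTER_CUBIC))
cv2.imwrite("pics/top0b.png",cv2.resize(c[140:260,370:490],None,fx=5,fy=5,interpolation=cv2.INTER_CUBIC))
E
```

```text
(no output)
```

View pics/top0a.png

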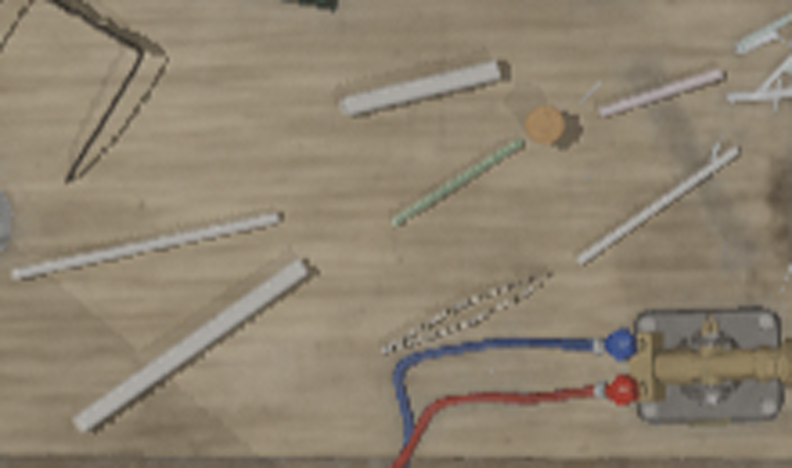

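View pics/top0b.png

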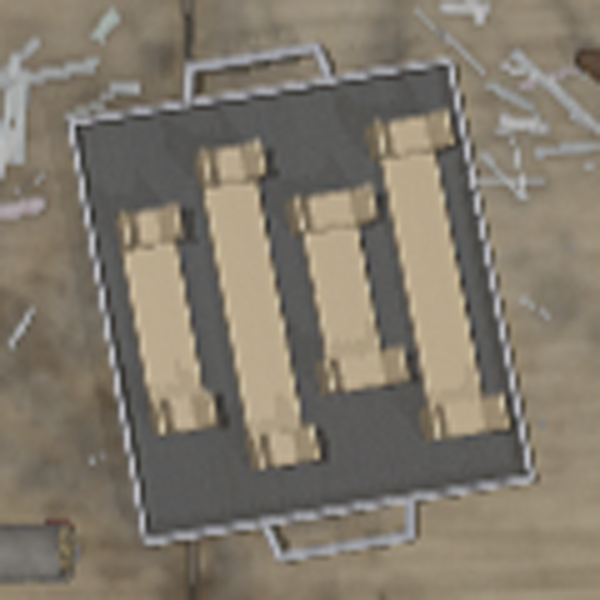

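```bash
cat > h.py <<'E'
import numpy as np, cv2
from scipy.spatial.transform import Rotation as R
def cam(s): return np.array(s["mtx"]),np.array(s["xyz"]),R.from_euler('xyz',s["attitude"],degrees=True).as_matrix()
def ray(s,uv,z):
    K,p,M=cam(s); uv=np.atleast_2d(uv).astype(float)
    d=np.c_[uv,np.ones(len(uv))]@np.linalg.inv(K).T@M.T
    return p+d*((z-p[2])/d[:,2])[:,None]
def cloud(s):
    K,p,M=cam(s); Z=s["z_map"]; v,u=np.mgrid[:400,:640]
    d=np.stack([u,v,np.ones_like(u)],-1)@np.linalg.inv(K).T
    return (d*Z[...,None])@M.T+p
def proj(s,P):
    K,p,M=cam(s); q=(np.atleast_2d(P)-p)@M@K.T
    return q[:,:2]/q[:,2:]
E
python3 - <<'E'
from h import *
from plant import snapshot
s=snapshot("top"); C=cloud(s); im=s["color"]
hsv=cv2.cvtColor(im,cv2.COLOR_BGR2HSV)
m=((hsv[...,1]<38)&(hsv[...,2]>135)).astype(np.uint8)
w=np.zeros_like(m); w[155:275,140:360]=1; m*=w
n,l,st,ce=cv2.connectedComponentsWithStats(m,connectivity=8)
for i in range(1,n):
    if st[i,4]<25: continue
    ys,xs=np.nonzero(l==i); r=cv2.minAreaRect(np.c_[xs,ys].astype(np.float32)); b=cv2.boxPoints(r)
    P=ray(s,b,0.008)
    e=sorted([np.linalg.norm(P[0]-P[1]),np.linalg.norm(P[1]-P[2])])
    d=P[1]-P[0] if np.linalg.norm(P[1]-P[0])>np.linalg.norm(P[2]-P[1]) else P[2]-P[1]
    print(i,st[i,4],np.round(r[0]),"c",P.mean(0).round(4),"size",np.round(e,4),"ang",round(np.degrees(np.arctan2(d[1],d[0]))%180,1),"z",np.median(C[ys,xs,2]).round(4))
print("bench z",np.median(C[200:230,200:220,2]))
for name,(a,b,c,d) in dict(burner=(315,230,390,270),cork=(283,175,302,195),bottle=(100,190,145,225),wire=(120,140,190,200),tray=(385,145,480,250)).items():
    print(name,np.nanmax(C[b:d,a:c,2]),np.percentile(C[b:d,a:c,2],[50,90,99]))
print(ray(s,[(315,240),(390,250)],0.0))
# background heights >6cm within workspace
H=(C[...,2]>0.05)&(s["z_map"]>0); cv2.imwrite("pics/H.png",(np.clip(C[...,2],0,0.4)/0.4*255).astype(np.uint8))
E
```

```text
1 75 [352. 160.] c [ 0.702  -0.0908  0.008 ] size [0.0191 0.053 ] ang 105.3 z 0.0029
3 97 [353. 175.] c [ 0.6532 -0.0933  0.008 ] size [0.0341 0.0649] ang 119.1 z 0.0026
4 241 [256. 174.] c [0.6648 0.2081 0.008 ] size [0.0168 0.1405] ang 102.0 z 0.0171
5 110 [323. 175.] c [ 6.557e-01 -6.000e-04  8.000e-03] size [0.0099 0.1104] ang 107.0 z 0.008
7 154 [322. 206.] c [0.5578 0.0039 0.008 ] size [0.021  0.1681] ang 128.8 z 0.0057
17 240 [180. 218.] c [0.5341 0.4466 0.008 ] size [0.0101 0.2313] ang 100.7 z 0.0086
18 408 [192. 245.] c [0.4483 0.4068 0.008 ] size [0.0166 0.2347] ang 124.1 z 0.0161
bench z 3.5369992731681954e-05
burner 1.5461369118613324 [0.00929978 0.16871885 0.19352464]
cork 0.03895306648324204 [0.00053452 0.02902062 0.0351798 ]
bottle 1.5461369118613324 [0.04129218 0.11210087 0.13062812]
wire 1.5461369118613324 [-0.00044117  0.00658296  0.09231338]
tray 1.5461369118613324 [0.00901207 0.02145101 0.03962815]
[[ 0.45483262  0.02954519  0.        ]
 [ 0.41808616 -0.20031327  0.        ]]
```

View pics/H.png

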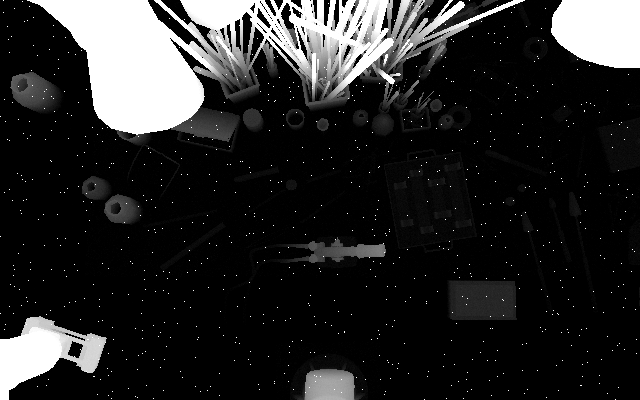

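```bash
cat >> h.py <<'E'
def cradles(s,box=None):
    C=cloud(s); hsv=cv2.cvtColor(s["color"],cv2.COLOR_BGR2HSV)
    m=(C[...,2]>0.010)&(C[...,2]<0.05)&(s["z_map"]>0)&(hsv[...,1]>50)&(hsv[...,0]>8)&(hsv[...,0]<28)
    if box: a,b,c,d=box; w=np.zeros_like(m); w[b:d,a:c]=1; m&=w
    m=cv2.morphologyEx(m.astype(np.uint8),cv2.MORPH_CLOSE,np.ones((3,3)))
    n,l,st,ce=cv2.connectedComponentsWithStats(m)
    out=[]
    for i in range(1,n):
        if st[i,4]<150: continue
        P=C[l==i]; P=P[(P[:,2]>0.012)&(P[:,2]<0.05)]
        r=cv2.minAreaRect((P[:,:2]*1000).astype(np.float32)); b=cv2.boxPoints(r)
        e=b[1]-b[0] if np.linalg.norm(b[1]-b[0])>np.linalg.norm(b[2]-b[1]) else b[2]-b[1]
        out.append((np.array(r[0]),sorted(r[1]),np.degrees(np.arctan2(e[1],e[0]))%180,P))
    return out
E
python3 - <<'E'
from h import *
from plant import snapshot
s=snapshot("top")
for c,sz,a,P in cradles(s,(380,140,485,255)): print(c.round(1),np.round(sz,1),a.round(1),np.percentile(P[:,2],[5,50,95]).round(4),len(P))
C=cloud(s); P=C[225:275,240:395].reshape(-1,3); P=P[(P[:,2]<1)]
for lo,hi in((.02,.06),(.06,.1),(.1,.15),(.15,.2),(.2,.4)):
    q=P[(P[:,2]>lo)&(P[:,2]<hi)]
    if len(q)>3: print(lo,hi,len(q),np.percentile(q[:,:2],[2,98],axis=0).round(3).tolist())
for b in((90,20,200,130),(560,0,640,60),(150,100,640,140)):
    q=C[b[1]:b[3],b[0]:b[2]].reshape(-1,3);q=q[(q[:,2]>.05)&(q[:,2]<1.5)];print(b,np.percentile(q,[2,50,98],axis=0).round(2).tolist())
E
```

```text
[ 578.  -377.8] [103.8 198.5] 7.5 [0.0127 0.0184 0.0374] 1127
[ 565.3 -298.8] [ 43.3 195.3] 8.0 [0.0126 0.0173 0.0358] 636
[ 557.4 -241.6] [ 36.4 135. ] 8.2 [0.0129 0.0179 0.0389] 448
0.02 0.06 130 [[0.387, -0.061], [0.446, 0.153]]
0.06 0.1 198 [[0.393, -0.05], [0.443, 0.092]]
0.1 0.15 595 [[0.393, -0.076], [0.448, 0.044]]
0.15 0.2 403 [[0.402, -0.162], [0.435, -0.07]]
(90, 20, 200, 130) [[0.71, 0.26, 0.11], [0.79, 0.36, 0.53], [0.94, 0.49, 0.73]]
(560, 0, 640, 60) [[0.8, -0.63, 0.48], [0.86, -0.57, 0.56], [0.94, -0.54, 0.62]]
(150, 100, 640, 140) [[0.7, -0.35, 0.05], [0.8, 0.31, 0.1], [0.87, 0.41, 0.5]]
```

Request:
send_rows:
  commands:
    - [0,[0.114,-0.136,0.03],[0,0,0.005]]
    - [0,[0.114,-0.136,0.03],[0,0,0.005]]
    - [0,[0.114,-0.136,0.03],[0,0,0.005]]
    - [0,[0.114,-0.136,0.03],[0,0,0.005]]
    - [0,[0.114,-0.136,0.03],[0,0,0.005]]
    - [0,[0.114,-0.136,0.03],[0,0,0.005]]
    - [0,[0.114,-0.136,0.03],[0,0,0.005]]
    - [0,[0.114,-0.136,0.03],[0,0,0.005]]
    - [0,[0.114,-0.136,0.03],[0,0,0.005]]
    - [0,[0.114,-0.136,0.03],[0,0,0.005]]

```text
clock: 1.25
tool_pos: [0.5041, 0.2884, 0.3007]
orientation: [-179.9, -0.2, -89.4]
force: [0.1, 1.5, 0.8]
opening: 0.0875
```

Request:
send_rows:
  commands:
    - [0,[0.012,-0.19,0],[0,0,0.0017]]
    - [0,[0.012,-0.19,0],[0,0,0.0017]]
    - [0,[0.012,-0.19,0],[0,0,0.0017]]
    - [0,[0.012,-0.19,0],[0,0,0.0017]]
    - [0,[0.012,-0.19,0],[0,0,0.0017]]
    - [0,[0.012,-0.19,0],[0,0,0.0017]]
    - [0,[0.012,-0.19,0],[0,0,0.0017]]
    - [0,[0.012,-0.19,0],[0,0,0.0017]]
    - [0,[0.012,-0.19,0],[0,0,0.0017]]
    - [0,[0.012,-0.19,0],[0,0,0.0017]]
    - [0,[0.012,-0.19,0],[0,0,0.0017]]
    - [0,[0,-0.1,0],[0,0,0]]

```text
clock: 2.45
tool_pos: [0.5368, -0.2826, 0.3022]
orientation: [-179.7, -0.2, -82.3]
force: [0.2, 0.8, -0.3]
opening: 0.0876
```

```bash
python3 - <<'E'
from h import *
from plant import snapshot,sensors
print(sensors.get_obs()["tool_pos"])
s=snapshot("wrist"); cv2.imwrite("pics/w1.png",s["color"]); np.savez("w1.npz",**{k:np.array(v) for k,v in s.items()})
for c,sz,a,P in cradles(s): print(c.round(1),np.round(sz,1),a.round(1),np.percentile(P[:,2],[5,50,95]).round(4),len(P))
E
```

```text
[ 0.53684631 -0.28262137  0.30222752]
[628.7  97.4] [33.2 33.4] 57.3 [0.0158 0.0302 0.0319] 693
[ 704.7 -541.6] [18.4 73.9] 67.1 [0.0133 0.0184 0.0208] 675
[ 564.2 -301.1] [ 42.8 202.7] 7.7 [0.0154 0.0171 0.039 ] 2978
[ 581.9 -413.8] [ 55.9 197.8] 7.6 [0.0154 0.0173 0.0385] 3311
[ 559.7 -242.5] [ 35.  135.7] 7.8 [0.0154 0.0174 0.0402] 1509
[ 574.9 -353.3] [ 48.6 119.5] 7.6 [0.0156 0.018  0.0398] 2149
[ 600.8 -609.3] [22.8 23. ] 72.2 [0.0147 0.0226 0.0241] 238
[ 560.9 -569.2] [26.4 26.4] 107.2 [0.0159 0.0265 0.028 ] 309
[ 308.4 -398.6] [ 61.7 128.8] 127.3 [0.0176 0.0412 0.0491] 358
```

View pics/w1.png

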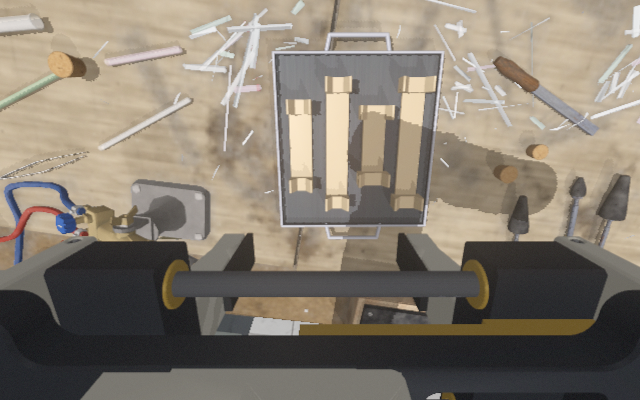

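```bash
python3 - <<'E'
from h import *
z=np.load("w1.npz"); s={k:z[k] for k in z.files}
a=np.radians(7.7); d=np.array([np.cos(a),np.sin(a)]); n=np.array([-d[1],d[0]])
C=cloud(s); 
hsv=cv2.cvtColor(s["color"],cv2.COLOR_BGR2HSV)
ok=(hsv[...,1]>50)&(s["z_map"]>0)&(hsv[...,0]>8)&(hsv[...,0]<28)&(C[...,2]>.014)&(C[...,2]<.045)
P=C[ok]; U=(P[:,:2]*1000-[559.7,-242.5]); al=U@d; ac=U@n
for i,nm in enumerate(("short","long","test","wide")):
    q=(abs(ac+56*i)<27)&(abs(al)<140); t=q&(P[:,2]>.034); f=q&(P[:,2]<.02)
    print(nm,"along",np.percentile(al[q],[.5,99.5]).round(1),"all across",np.percentile(ac[q],[.5,99.5]).round(1),"tops across",np.percentile(ac[t],[1,99]).round(1),"foot",np.percentile(ac[f],[2,98]).round(1),"ztop",np.percentile(P[t][:,2],[50,95]).round(4))
    al0=(np.percentile(al[q],.5)+np.percentile(al[q],99.5))/2; ac0=np.percentile(ac[t],[1,99]).mean()
    print("   centre",([559.7,-242.5]+al0*d+ac0*n).round(1))
    # angle: line fit of tops left edge
    for sgn in(-1,1):
        e=t&(np.sign(al-al0)==sgn); print("   end",sgn,"across mid",np.percentile(ac[e],[2,98]).mean().round(1))
E
```

```text
short along [-67.   66.6] all across [-17.3  17.1] tops across [-17.4  17.3] foot [-16.6  16.5] ztop [0.0391 0.0416]
   centre [ 559.5 -242.6]
   end -1 across mid -0.4
   end 1 across mid -0.0
long along [-96.4  97.5] all across [-73.1 -38.6] tops across [-74.4 -37.3] foot [-72.  -40.4] ztop [0.0394 0.0418]
   centre [ 567.7 -297.7]
   end -1 across mid -56.6
   end 1 across mid -55.2
test along [-58.7  60. ] all across [-135.   -87.8] tops across [-135.5  -87.8] foot [-128.  -95.] ztop [0.0389 0.0417]
   centre [ 575.3 -353.1]
   end -1 across mid -111.7
   end 1 across mid -111.5
wide along [-96.6  97.6] all across [-189.4 -145.1] tops across [-190.1 -145.1] foot [-183.7 -150.8] ztop [0.0387 0.0416]
   centre [ 582.7 -408.5]
   end -1 across mid -167.6
   end 1 across mid -167.5
```

```bash
python3 - <<'E'
from h import *
z=np.load("w1.npz"); s={k:z[k] for k in z.files}
im=s["color"]; cv2.imwrite("pics/w1c.png",cv2.resize(im[20:200,0:210],None,fx=3.5,fy=3.3,interpolation=cv2.INTER_CUBIC))
E
```

```text
(no output)
```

View pics/w1c.png

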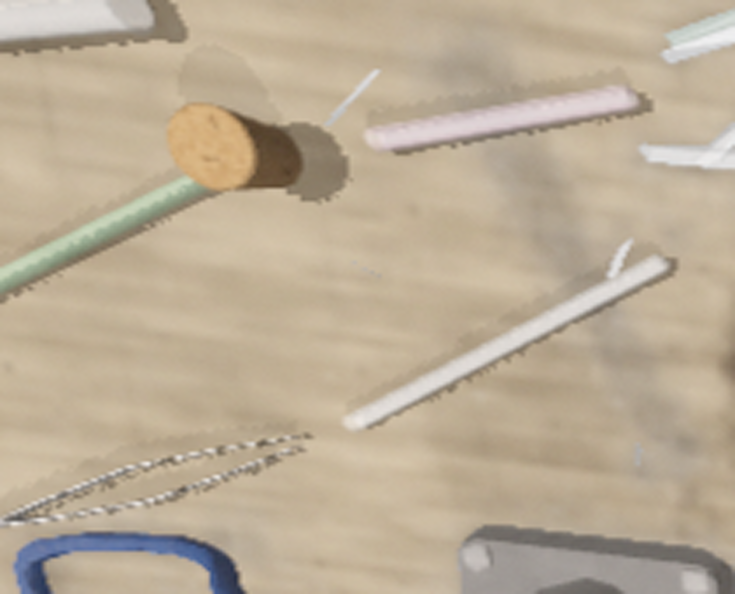

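```bash
python3 - <<'E'
from h import *
z=np.load("w1.npz"); s={k:z[k] for k in z.files}
from plant import snapshot
t=snapshot("top"); g=cv2.imread("pics/top0.png")
def rep(n,P):
    d=P[1]-P[0]; print(n,P.mean(0).round(4),np.linalg.norm(d).round(4),(np.degrees(np.arctan2(d[1],d[0]))%180).round(1))
rep("short wrist",ray(s,[(99.1,147.9),(190.6,99.7)],.004))
o=np.array([140,150]); 
for n,a,b,h in(("short",(579,263),(739,150),.004),("long",(14,275),(282,217),.005),("wide",(80,427),(308,264),.009),("test",(342,107),(503,70),.0105),("green",(395,222),(522,144),.004),("pink",(600,112),(722,74),.005)):
    rep(n,ray(t,np.array([a,b])/3.6+o,h))
E
```

```text
short wrist [0.5586 0.0035 0.004 ] 0.1711 122.7
short [0.555  0.0018 0.004 ] 0.1688 123.8
long [0.5326 0.4426 0.005 ] 0.2354 100.7
wide [0.4464 0.4016 0.009 ] 0.2364 124.4
test [0.6622 0.2035 0.0105] 0.1426 101.5
green [0.58   0.1743 0.004 ] 0.1283 120.3
pink [ 0.6534 -0.0025  0.005 ] 0.1107 105.9
```

Request:
send_rows:
  commands:
    - [0,[0.0125,0.121,0],[0,0,-0.02]]
    - [0,[0.0125,0.121,0],[0,0,-0.02]]
    - [0,[0.0125,0.121,0],[0,0,-0.02]]
    - [0,[0.0125,0.121,0],[0,0,-0.02]]
    - [0,[0.0125,0.121,0],[0,0,-0.02]]
    - [0,[0.0125,0.121,0],[0,0,-0.02]]
    - [0,[0.0125,0.121,0],[0,0,-0.02]]
    - [0,[0.0125,0.121,-0.1],[0,0,-0.02]]
    - [0,[0.0125,0.121,-0.15],[0,0,-0.02]]
    - [0,[0,0,0],[0,0,0]]

```text
clock: 3.55
tool_pos: [0.5626, 0.0023, 0.2378]
orientation: [-179.8, 0.1, -150.2]
force: [-1.0, -0.1, -0.3]
opening: 0.0872
```

```bash
python3 - <<'E'
from h import *
from plant import snapshot,sensors
o=sensors.get_obs(); print(o["tool_pos"],o["orientation"],o["joint_pos"].round(0))
s=snapshot("wrist"); cv2.imwrite("pics/w2.png",s["color"]); np.savez("w2.npz",**{k:np.array(v) for k,v in s.items()})
E
```

```text
[0.56258845 0.0023401  0.23780005] [-1.79790342e+02  8.56598186e-02 -1.50192264e+02] [ 20.   9. -13.   0. -67.   9.]
```

View pics/w2.png

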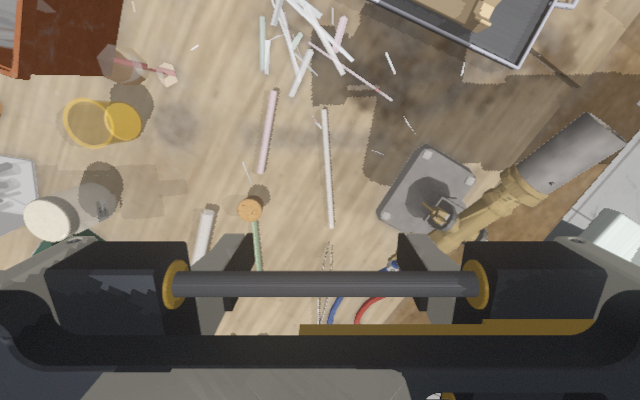

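```bash
python3 - <<'E'
from h import *
z=np.load("w2.npz"); s={k:z[k] for k in z.files}
P=ray(s,[(324,109.5),(331.5,227)],.004); d=P[1]-P[0]
print(P,P.mean(0),np.linalg.norm(d),np.degrees(np.arctan2(d[1],d[0]))%180)
E
```

```text
[[ 0.60466259 -0.06635064  0.004     ]
 [ 0.51193449  0.07331612  0.004     ]] [0.55829854 0.00348274 0.004     ] 0.16764637437612456 123.5811363400586
```

Request:
send_rows:
  commands:
    - [0.3,[0.008,-0.022,0],[0,0,0.005]]
    - [0.3,[0.008,-0.022,-0.1],[0,0,0.005]]
    - [0.4,[0,0,-0.16],[0,0,0]]
    - [0.4,[0,0,-0.16],[0,0,0]]
    - [0.4,[0,0,-0.16],[0,0,0]]
    - [0.4,[0,0,-0.14],[0,0,0]]
    - [0.4,[0,0,-0.1],[0,0,0]]
    - [0.4,[0,0,0],[0,0,0]]

```text
clock: 4.4
tool_pos: [0.5743, -0.0118, 0.0418]
orientation: [-179.1, 1.3, -145.1]
force: [-1.7, -1.1, 0.4]
opening: 0.053
```

Request:
send_rows:
  commands:
    - [0.4,[0,0,0],[0,0,0]]

```text
clock: 4.5
tool_pos: [0.5752, -0.0121, 0.0431]
orientation: [-179.0, 1.3, -145.1]
force: [0.6, 0.9, 0.1]
opening: 0.0528
```

```bash
cat >> h.py <<'E'
def go(x,y,z,psi):
    from plant import sensors
    o=sensors.get_obs(); p=np.array(o["tool_pos"])
    T=R.from_euler('xyz',[180,0,psi],degrees=True); c=R.from_euler('xyz',o["orientation"],degrees=True)
    rv=(T*c.inv()).as_rotvec(degrees=True)
    dp=np.array([x,y,z])-p
    print("pos",p.round(4),"rpy",o["orientation"].round(1),"open",round(float(o["opening"]),4),"F",o["force"].round(1),"q",o["joint_pos"].round(0),"t",o["clock"])
    print("shift units",(dp/.25).round(4),"dist",np.linalg.norm(dp).round(4),"turn units",(rv/360).round(4),"deg",np.linalg.norm(rv).round(1),"min rows",int(np.ceil(max(np.linalg.norm(dp)/.05,np.linalg.norm(rv)/8.59))))
E
python3 -c "
from h import *
go(.5666,-.009,.002,-146.5)"
```

```text
pos [ 0.5752 -0.0121  0.0431] rpy [-179.     1.3 -145.1] open 0.0528 F [0.6 0.9 0.1] q [ 19.  21. -26.   1. -41.  16.] t 4.5
shift units [-0.0345  0.0122 -0.1643] dist 0.0421 turn units [ 0.0002  0.0045 -0.0039] deg 2.2 min rows 1
```

Request:
send_rows:
  commands:
    - [0.4,[-0.034,0.012,-0.06],[0,0.0045,-0.004]]
    - [0.4,[0,0,-0.06],[0,0,0]]
    - [0.4,[0,0,-0.03],[0,0,0]]
    - [0.4,[0,0,0],[0,0,0]]

```text
clock: 4.9
tool_pos: [0.57, -0.0078, 0.0097]
orientation: [-179.9, 0.3, -146.6]
force: [-0.4, -0.8, -1.1]
opening: 0.0525
```

```bash
python3 -c "
from h import *
go(.5666,-.009,.002,-146.5)
from plant import snapshot
s=snapshot('wrist'); cv2.imwrite('pics/w3.png',s['color'])"
```

```text
pos [ 0.57   -0.0078  0.0097] rpy [-179.9    0.3 -146.6] open 0.0525 F [-0.4 -0.8 -1.1] q [ 19.  24. -27.   0. -38.  14.] t 4.9
shift units [-0.0137 -0.0047 -0.0309] dist 0.0085 turn units [-0.0002  0.001   0.0004] deg 0.4 min rows 1
```

View pics/w3.png

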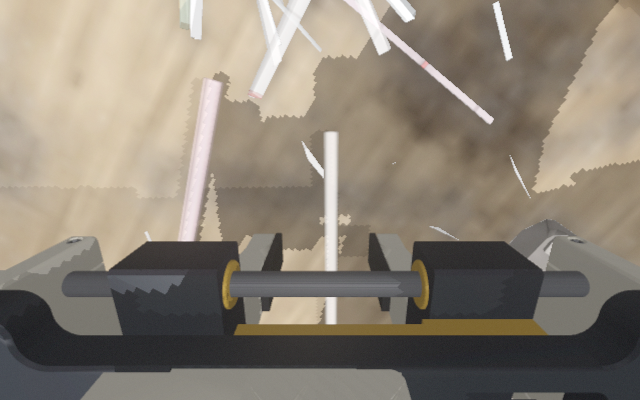

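Request:
send_rows:
  commands:
    - [0.4,[-0.013,-0.005,-0.032],[0,0.001,0]]
    - [0.4,[0,0,0],[0,0,0]]

```text
clock: 5.15
tool_pos: [0.5677, -0.0087, 0.003]
orientation: [180.0, 0.2, -146.6]
force: [0.4, -0.0, 0.4]
opening: 0.0527
```

Request:
send_rows:
  commands:
    - [1,[0,0,-0.006],[0,0,0]]
    - [1,[0,0,0],[0,0,0]]
    - [1,[0,0,0],[0,0,0]]
    - [1,[0,0,0],[0,0,0]]
    - [1,[0,0,0],[0,0,0]]
    - [1,[0,0,0],[0,0,0]]

```text
clock: 5.75
tool_pos: [0.5683, -0.0087, 0.0024]
orientation: [180.0, 0.2, -146.6]
force: [-0.1, -1.0, -0.5]
opening: 0.0105
```

Request:
send_rows:
  commands:
    - [1,[0,0,0],[0,0,0]]
    - [1,[0,0,0],[0,0,0]]
    - [1,[0,0,0],[0,0,0]]

```text
clock: 6.05
tool_pos: [0.5682, -0.0086, 0.0024]
orientation: [180.0, 0.2, -146.6]
force: [-0.2, 0.2, 0.2]
opening: 0.0067
```

Request:
send_rows:
  commands:
    - [1,[0,0,0.04],[0,0,0]]
    - [1,[0,0,0.08],[0,0,0]]
    - [1,[0,0,0],[0,0,0]]

```text
clock: 6.35
tool_pos: [0.568, -0.0088, 0.034]
orientation: [180.0, 0.2, -146.6]
force: [1.3, -0.3, 0.5]
opening: 0.007
```

```bash
python3 -c "
from h import *
go(.5666,-.009,.002,-146.5)
from plant import snapshot
s=snapshot('wrist'); cv2.imwrite('pics/w4.png',s['color'])"
```

```text
pos [ 0.568  -0.0088  0.034 ] rpy [ 180.     0.2 -146.6] open 0.007 F [ 1.3 -0.3  0.5] q [ 19.  22. -26.  -0. -42.  15.] t 6.35
shift units [-0.0056 -0.0006 -0.128 ] dist 0.032 turn units [-0.0003  0.0003  0.0003] deg 0.2 min rows 1
```

View pics/w4.png

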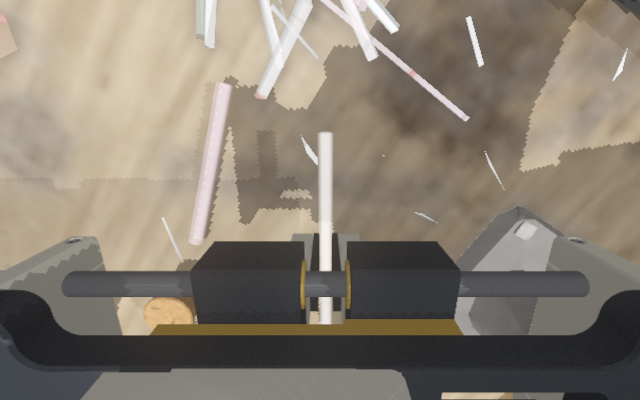

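Request:
send_rows:
  commands:
    - [1,[0.006,0,0.12],[0,0,0]]
    - [1,[0,0,0.2],[0,0,0]]
    - [1,[0,0,0.2],[0,0,0]]
    - [1,[0,0,0.15],[0,0,0]]
    - [1,[0,0,0],[0,0,0]]

```text
clock: 6.9
tool_pos: [0.565, -0.0101, 0.2047]
orientation: [179.8, -0.2, -146.7]
force: [0.1, -0.5, -1.1]
opening: 0.0073
```

Request:
send_rows:
  commands:
    - [1,[0.003,-0.103,0],[0,0,0.018]]
    - [1,[0.003,-0.103,0],[0,0,0.018]]
    - [1,[0.003,-0.103,0],[0,0,0.018]]
    - [1,[0.003,-0.103,0],[0,0,0.018]]
    - [1,[0.003,-0.103,0],[0,0,0.018]]
    - [1,[0.003,-0.103,0],[0,0,0.018]]
    - [1,[0.003,-0.103,0],[0,0,0.018]]
    - [1,[0.003,-0.103,0],[0,0,0.018]]
    - [1,[0.003,-0.1,0],[0,0,0.018]]
    - [1,[0,0,0],[0,0,0.018]]
    - [1,[0,0,0],[0,0,0]]

```text
clock: 8.0
tool_pos: [0.5678, -0.2486, 0.199]
orientation: [179.4, 0.1, -79.2]
force: [-0.9, -1.0, 0.4]
opening: 0.0069
```

```bash
python3 -c "
from h import *
go(.575,-.2405,.07,-82.2)
from plant import snapshot
s=snapshot('wrist'); cv2.imwrite('pics/w5.png',s['color'])"
```

```text
pos [ 0.5678 -0.2486  0.199 ] rpy [ 1.794e+02  1.000e-01 -7.920e+01] open 0.0069 F [-0.9 -1.   0.4] q [ -6.  17.  -8.   0. -65. 106.] t 8.0
shift units [ 0.029   0.0323 -0.5159] dist 0.1294 turn units [ 0.     -0.0017 -0.0082] deg 3.0 min rows 3
```

View pics/w5.png

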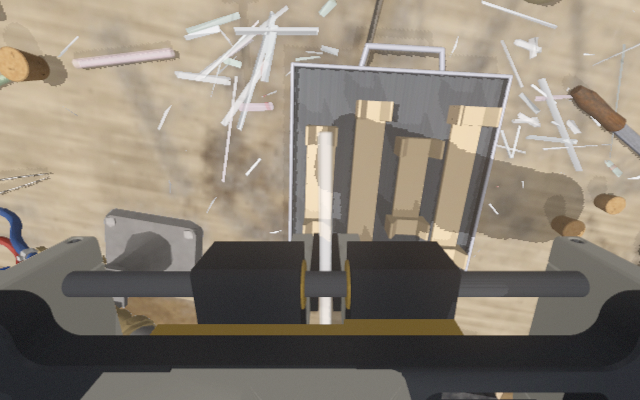

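Request:
send_rows:
  commands:
    - [1,[0.029,0.032,-0.1],[0,-0.002,-0.008]]
    - [1,[0,0,-0.16],[0,0,0]]
    - [1,[0,0,-0.16],[0,0,0]]
    - [1,[0,0,-0.1],[0,0,0]]
    - [1,[0,0,0],[0,0,0]]

```text
clock: 8.55
tool_pos: [0.5753, -0.2377, 0.0659]
orientation: [-179.7, -0.1, -83.4]
force: [-0.2, -1.2, 0.2]
opening: 0.0067
```

```bash
python3 -c "
from h import *
go(.575,-.2405,.036,-82.2)
from plant import snapshot
s=snapshot('wrist'); cv2.imwrite('pics/w6.png',s['color'])"
```

```text
pos [ 0.5753 -0.2377  0.0659] rpy [-1.797e+02 -1.000e-01 -8.340e+01] open 0.0067 F [-0.2 -1.2  0.2] q [ -5.  24. -18.  -0. -48. 101.] t 8.55
shift units [-0.0011 -0.0111 -0.1195] dist 0.03 turn units [0.     0.0009 0.0032] deg 1.2 min rows 1
```

View pics/w6.png

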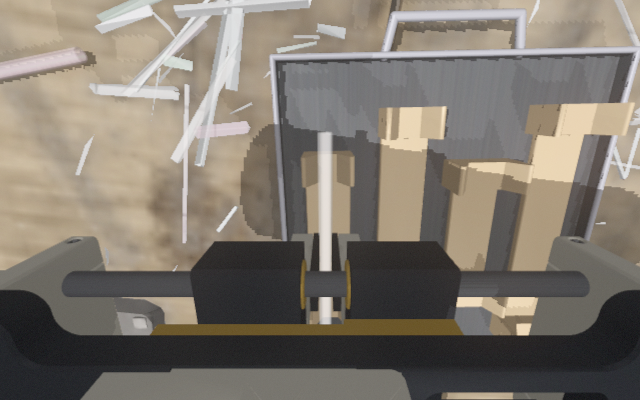

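Request:
send_rows:
  commands:
    - [1,[0,-0.011,-0.03],[0,0.001,0.003]]
    - [1,[0,0,-0.04],[0,0,0]]
    - [1,[0,0,-0.04],[0,0,0]]
    - [1,[0,0,0],[0,0,0]]

```text
clock: 9.0
tool_pos: [0.5797, -0.2409, 0.0431]
orientation: [-179.5, -0.2, -82.2]
force: [0.2, -0.5, -0.5]
opening: 0.0072
```

```bash
python3 -c "
from h import *
go(.575,-.2405,.029,-82.2)"
```

```text
pos [ 0.5797 -0.2409  0.0431] rpy [-179.5   -0.2  -82.2] open 0.0072 F [ 0.2 -0.5 -0.5] q [ -5.  26. -18.   0. -46. 102.] t 9.0
shift units [-0.0189  0.0017 -0.0563] dist 0.0149 turn units [0.0004 0.0013 0.    ] deg 0.5 min rows 1
```

Request:
send_rows:
  commands:
    - [1,[-0.02,0.002,-0.02],[0,0.001,0]]
    - [1,[-0.004,0,-0.025],[0,0,0]]
    - [1,[-0.002,0,-0.02],[0,0,0]]
    - [1,[0,0,0],[0,0,0]]

```text
clock: 9.4
tool_pos: [0.5741, -0.2408, 0.0282]
orientation: [-179.7, -0.2, -82.2]
force: [-0.4, -0.2, 0.2]
opening: 0.0072
```

```bash
python3 -c "
from h import *
go(.575,-.2405,.0284,-82.2)"
```

```text
pos [ 0.5741 -0.2408  0.0282] rpy [-179.7   -0.2  -82.2] open 0.0072 F [-0.4 -0.2  0.2] q [ -5.  26. -20.   0. -44. 102.] t 9.4
shift units [0.0037 0.0012 0.0009] dist 0.001 turn units [ 0.0005  0.0008 -0.    ] deg 0.3 min rows 1
```

Request:
send_rows:
  commands:
    - [1,[0,0,-0.006],[0,0,0]]
    - [1,[0,0,0],[0,0,0]]

```text
clock: 9.6
tool_pos: [0.5742, -0.2408, 0.0285]
orientation: [-179.7, -0.3, -82.2]
force: [-0.6, 0.1, -0.4]
opening: 0.007
```

Request:
send_rows:
  commands:
    - [0.65,[0,0,0],[0,0,0]]
    - [0.65,[0,0,0],[0,0,0]]
    - [0.65,[0,0,0],[0,0,0]]
    - [0.65,[0,0,0],[0,0,0]]

```text
clock: 10.0
tool_pos: [0.5741, -0.2409, 0.0279]
orientation: [-179.7, -0.3, -82.2]
force: [-0.4, -0.7, 0.1]
opening: 0.0293
```

Request:
send_rows:
  commands:
    - [0.65,[0,0,0.06],[0,0,0]]
    - [0.65,[0,0,0.15],[0,0,0]]
    - [0.65,[0,0,0.2],[0,0,0]]
    - [0.5,[0,0,0.2],[0,0,0]]
    - [0.5,[0,0,0.2],[0,0,0]]
    - [0.5,[0,0,0],[0,0,0]]

```text
clock: 10.6
tool_pos: [0.5704, -0.2409, 0.2338]
orientation: [179.9, -0.2, -82.2]
force: [1.4, -0.1, 0.1]
opening: 0.0431
```

```bash
python3 -c "
from h import *
go(.575,-.2405,.0284,-82.2)
from plant import snapshot
s=snapshot('wrist'); cv2.imwrite('pics/w7.png',s['color'])
s=snapshot('top'); cv2.imwrite('pics/t7.png',cv2.resize(s['color'][130:260,180:490],None,fx=2.5,fy=2.5))"
```

```text
pos [ 0.5704 -0.2409  0.2338] rpy [179.9  -0.2 -82.2] open 0.0431 F [ 1.4 -0.1  0.1] q [ -5.  15.  -6.   0. -69. 102.] t 10.6
shift units [ 0.0184  0.0016 -0.8216] dist 0.2055 turn units [ 0.0006 -0.0002  0.    ] deg 0.2 min rows 5
```

View pics/w7.png

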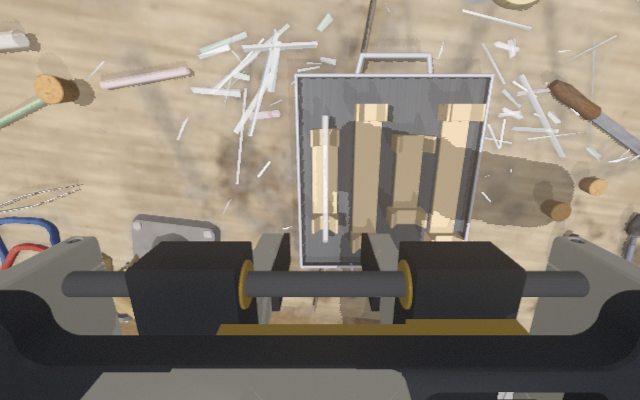

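Request:
send_rows:
  commands:
    - [0.2,[0.03,0.149,0],[0,0,-0.02]]
    - [0.2,[0.03,0.149,0],[0,0,-0.02]]
    - [0.2,[0.03,0.149,0],[0,0,-0.02]]
    - [0.2,[0.03,0.149,0],[0,0,-0.02]]
    - [0.2,[0.03,0.149,0],[0,0,-0.02]]
    - [0.2,[0.03,0.149,0],[0,0,-0.02]]
    - [0.2,[0.03,0.149,0],[0,0,-0.02]]
    - [0.2,[0.03,0.149,0],[0,0,-0.02]]
    - [0.2,[0.03,0.149,0],[0,0,-0.02]]
    - [0.2,[0.03,0.149,0],[0,0,-0.02]]
    - [0.2,[0.02,0.1,0],[0,0,-0.02]]
    - [0.2,[0,0,0],[0,0,0]]

```text
clock: 11.9
tool_pos: [0.6385, 0.1718, 0.2026]
orientation: [178.5, -1.3, -165.1]
force: [-0.3, -0.5, -0.4]
opening: 0.0699
```

```bash
python3 -c "
from h import *
go(.664,.206,.2,-168.3)
from plant import snapshot
s=snapshot('wrist'); cv2.imwrite('pics/w8.png',s['color']); np.savez('w8.npz',**{k:np.array(v) for k,v in s.items()})"
```

```text
pos [0.6385 0.1718 0.2026] rpy [ 178.5   -1.3 -165.1] open 0.0699 F [-0.3 -0.5 -0.4] q [ 31.  21.  -1.  -2. -69. -15.] t 11.9
shift units [ 0.1018  0.1366 -0.0105] dist 0.0427 turn units [-0.0032 -0.0046 -0.0089] deg 3.8 min rows 1
```

View pics/w8.png

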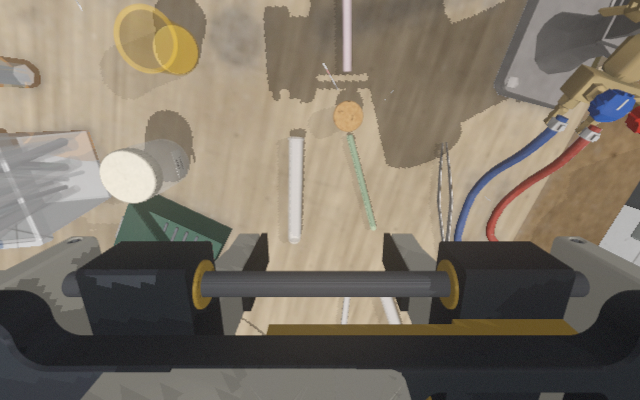

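```bash
python3 - <<'E'
from h import *
z=np.load("w8.npz"); s={k:z[k] for k in z.files}
P=ray(s,[(296,136.5),(294.5,242.5)],.0105); d=P[1]-P[0]
print(P,P.mean(0),np.linalg.norm(d),np.degrees(np.arctan2(d[1],d[0]))%180)
C=cloud(s)
q=C[190:238,120:228].reshape(-1,3); q=q[(q[:,2]>.03)&(q[:,2]<.3)]; print("box",np.percentile(q,[2,50,98],axis=0).round(3))
q=C[100:135,335:365].reshape(-1,3); q=q[(q[:,2]>.01)&(q[:,2]<.3)]; print("cork",np.percentile(q,[2,50,98],axis=0).round(3))
E
```

```text
[[0.67966266 0.1376539  0.0105    ]
 [0.64949073 0.27685434 0.0105    ]] [0.66457669 0.20725412 0.0105    ] 0.1424328168141638 102.22977469785899
box [[0.752 0.221 0.031]
 [0.817 0.263 0.06 ]
 [0.85  0.288 0.085]]
cork [[0.613 0.083 0.029]
 [0.628 0.098 0.031]
 [0.642 0.113 0.032]]
```

```bash
python3 - <<'E'
from h import *
z=np.load("w8.npz"); s={k:z[k] for k in z.files}
from plant import snapshot
for s in (s,snapshot("top")):
    C=cloud(s).reshape(-1,3)
    for ylo in np.arange(.12,.34,.02):
        q=C[(C[:,0]>.69)&(C[:,0]<.80)&(C[:,1]>ylo)&(C[:,1]<ylo+.02)&(C[:,2]>.025)&(C[:,2]<.15)]
        if len(q)>4: print(ylo.round(2),len(q),"xmin",np.percentile(q[:,0],5).round(3),"zmax",np.percentile(q[:,2],97).round(3), "xmin z>.06", q[q[:,2]>.06][:,0].min().round(3) if (q[:,2]>.06).any() else None)
    print()
E
```

```text
0.2 40 xmin 0.797 zmax 0.038 xmin z>.06 None
0.26 722 xmin 0.744 zmax 0.089 xmin z>.06 0.78
0.28 59 xmin 0.736 zmax 0.046 xmin z>.06 None
0.3 16 xmin 0.741 zmax 0.046 xmin z>.06 None

0.34 31 xmin 0.779 zmax 0.117 xmin z>.06 0.775
```

Request:
send_rows:
  commands:
    - [0.3,[0.11,0.1,-0.02],[-0.003,-0.005,-0.008]]
    - [0.3,[0,0,-0.16],[0,0,0]]
    - [0.3,[0,0,-0.16],[0,0,0]]
    - [0.3,[0,0,-0.12],[0,0,0]]
    - [0.3,[0,0,0],[0,0,0]]

```text
clock: 12.5
tool_pos: [0.6652, 0.1885, 0.0831]
orientation: [-179.9, 0.1, -167.6]
force: [-0.1, -0.2, -0.8]
opening: 0.0616
```

```bash
python3 -c "
from h import *
go(.6667,.1975,.035,-167.8)"
```

```text
pos [0.6652 0.1885 0.0831] rpy [-1.799e+02  1.000e-01 -1.676e+02] open 0.0616 F [-0.1 -0.2 -0.8] q [ 32.  28.  -7.   0. -55. -20.] t 12.5
shift units [ 0.0061  0.036  -0.1923] dist 0.0489 turn units [ 0.0003  0.0003 -0.0006] deg 0.3 min rows 1
```

Request:
send_rows:
  commands:
    - [0.3,[0.006,0.036,-0.06],[0,0,0]]
    - [0.3,[0,0,-0.08],[0,0,0]]
    - [0.3,[0,0,-0.08],[0,0,0]]
    - [0.3,[0,0,-0.06],[0,0,0]]
    - [0.3,[0,0,0],[0,0,0]]

```text
clock: 13.0
tool_pos: [0.6702, 0.1967, 0.0153]
orientation: [-179.9, 0.5, -167.5]
force: [-0.6, 0.1, -0.3]
opening: 0.0615
```

```bash
python3 -c "
from h import *
go(.6667,.1975,.003,-167.8)
from plant import snapshot
s=snapshot('wrist'); cv2.imwrite('pics/w9.png',s['color'])"
```

```text
pos [0.6702 0.1967 0.0153] rpy [-179.9    0.5 -167.5] open 0.0615 F [-0.6  0.1 -0.3] q [ 32.  33. -10.   0. -47. -20.] t 13.0
shift units [-0.0138  0.003  -0.0492] dist 0.0128 turn units [-0.      0.0013 -0.0008] deg 0.6 min rows 1
```

View pics/w9.png

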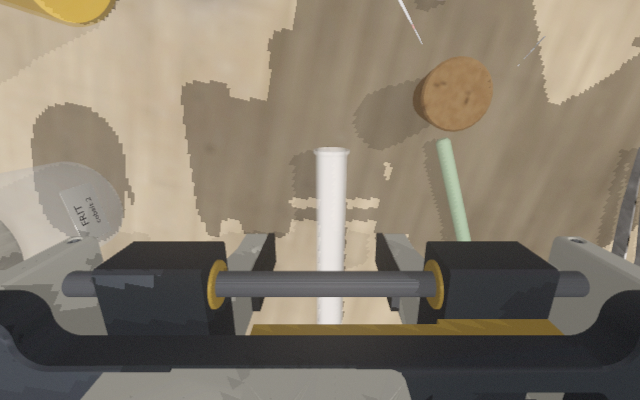

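Request:
send_rows:
  commands:
    - [0.3,[-0.014,0.003,-0.03],[0,0.001,0]]
    - [0.3,[0,0,-0.02],[0,0,0]]
    - [0.3,[0,0,-0.005],[0,0,0]]
    - [1,[0,0,0],[0,0,0]]
    - [1,[0,0,0],[0,0,0]]
    - [1,[0,0,0],[0,0,0]]
    - [1,[0,0,0],[0,0,0]]
    - [1,[0,0,0],[0,0,0]]
    - [1,[0,0,0],[0,0,0]]
    - [1,[0,0,0],[0,0,0]]

```text
clock: 14.05
tool_pos: [0.6698, 0.1992, 0.0067]
orientation: [179.9, 0.6, -167.4]
force: [0.7, -0.5, -0.1]
opening: 0.0188
```

Request:
send_rows:
  commands:
    - [1,[0,0,0.05],[0,0,0]]
    - [1,[0,0,0.1],[0,0,0]]
    - [1,[0,0,0.18],[0,0,0]]
    - [1,[0,0,0.18],[0,0,0]]
    - [1,[0,0,0.18],[0,0,0]]
    - [1,[0,0,0],[0,0,0]]

```text
clock: 14.65
tool_pos: [0.668, 0.1975, 0.1885]
orientation: [-180.0, 0.5, -167.4]
force: [0.6, 0.4, 0.1]
opening: 0.0187
```

```bash
python3 -c "
from h import *
go(.5839,-.3518,.17,-82.2)
from plant import snapshot
s=snapshot('wrist'); cv2.imwrite('pics/w10.png',s['color'])"
```

```text
pos [0.668  0.1975 0.1885] rpy [-180.     0.5 -167.4] open 0.0187 F [0.6 0.4 0.1] q [ 33.  24.   0.   0. -66. -20.] t 14.65
shift units [-0.3364 -2.1972 -0.0742] dist 0.556 turn units [-0.0011  0.0008  0.2367] deg 85.2 min rows 12
```

View pics/w10.png

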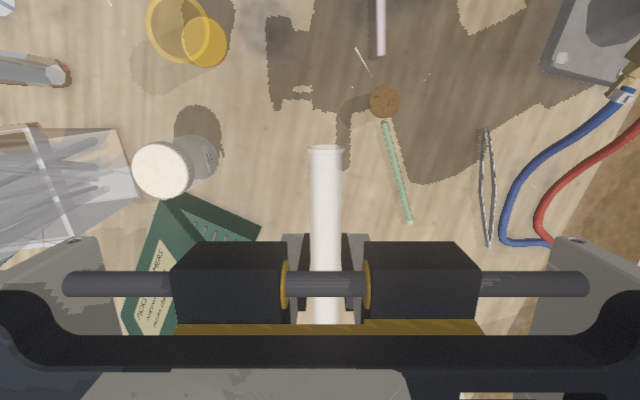

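Request:
send_rows:
  commands:
    - [1,[-0.024,-0.157,0],[0,0,0.0165]]
    - [1,[-0.024,-0.157,0],[0,0,0.0165]]
    - [1,[-0.024,-0.157,0],[0,0,0.0165]]
    - [1,[-0.024,-0.157,0],[0,0,0.0165]]
    - [1,[-0.024,-0.157,0],[0,0,0.0165]]
    - [1,[-0.024,-0.157,0],[0,0,0.0165]]
    - [1,[-0.024,-0.157,0],[0,0,0.0165]]
    - [1,[-0.024,-0.157,0],[0,0,0.0165]]
    - [1,[-0.024,-0.157,0],[0,0,0.0165]]
    - [1,[-0.024,-0.157,0],[0,0,0.0165]]
    - [1,[-0.024,-0.157,0],[0,0,0.0165]]
    - [1,[-0.024,-0.157,0],[0,0,0.0165]]

```text
clock: 15.9
tool_pos: [0.5854, -0.2854, 0.1842]
orientation: [179.7, 0.2, -92.9]
force: [0.8, 0.2, -0.1]
opening: 0.0185
```

```bash
python3 -c "
from h import *
go(.5839,-.3518,.1,-82.2)"
```

```text
pos [ 0.5854 -0.2854  0.1842] rpy [179.7   0.2 -92.9] open 0.0185 F [ 0.8  0.2 -0.1] q [ -9.  20.  -5.  -0. -65.  96.] t 15.9
shift units [-0.0059 -0.2656 -0.3367] dist 0.1072 turn units [-0.0006 -0.0009  0.0297] deg 10.7 min rows 3
```

Request:
send_rows:
  commands:
    - [1,[0,-0.1,0],[0,0,0.014]]
    - [1,[0,-0.1,-0.06],[0,0,0.01]]
    - [1,[0,-0.02,-0.12],[0,0,0]]
    - [1,[0,0,-0.12],[0,0,0]]
    - [1,[0,0,0],[0,0,0]]

```text
clock: 16.4
tool_pos: [0.581, -0.3488, 0.1063]
orientation: [179.6, 0.2, -84.1]
force: [0.5, -1.0, -0.6]
opening: 0.0189
```

```bash
python3 -c "
from h import *
go(.5839,-.3518,.06,-82.2)
from plant import snapshot
s=snapshot('wrist'); cv2.imwrite('pics/w11.png',s['color'])"
```

```text
pos [ 0.581  -0.3488  0.1063] rpy [179.6   0.2 -84.1] open 0.0189 F [ 0.5 -1.  -0.6] q [-15.  26.  -7.  -0. -57. 111.] t 16.4
shift units [ 0.0116 -0.0122 -0.1852] dist 0.0465 turn units [-0.0005 -0.0012  0.0053] deg 2.0 min rows 1
```

View pics/w11.png

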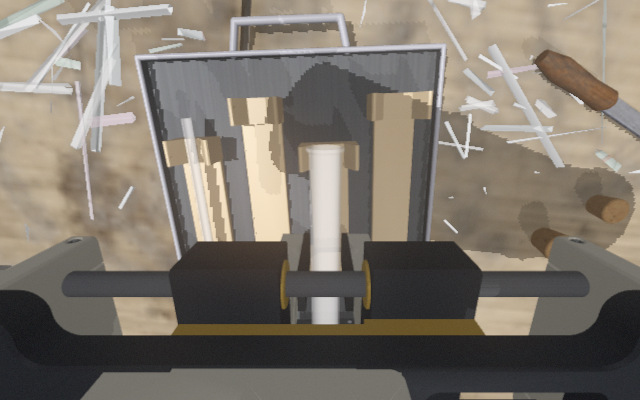

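Request:
send_rows:
  commands:
    - [1,[0.01,-0.012,-0.08],[-0.0005,-0.001,0.005]]
    - [1,[0,0,-0.08],[0,0,0]]
    - [1,[0,0,-0.06],[0,0,0]]
    - [1,[0,0,0],[0,0,0]]

```text
clock: 16.85
tool_pos: [0.5887, -0.3528, 0.0597]
orientation: [-179.5, -0.4, -82.0]
force: [-0.1, 0.4, -0.2]
opening: 0.0185
```

```bash
python3 -c "
from h import *
go(.5839,-.3518,.0335,-82.2)"
```

```text
pos [ 0.5887 -0.3528  0.0597] rpy [-179.5   -0.4  -82. ] open 0.0185 F [-0.1  0.4 -0.2] q [-15.  29.  -9.   0. -51. 112.] t 16.85
shift units [-0.0193  0.0041 -0.1047] dist 0.0266 turn units [ 0.0009  0.0014 -0.0005] deg 0.6 min rows 1
```

Request:
send_rows:
  commands:
    - [1,[-0.024,0.004,-0.04],[0.001,0.0014,0]]
    - [1,[-0.003,0,-0.04],[0,0,0]]
    - [1,[0,0,-0.025],[0,0,0]]
    - [1,[0,0,0],[0,0,0]]

```text
clock: 17.25
tool_pos: [0.5834, -0.3519, 0.0352]
orientation: [-179.8, -0.0, -82.0]
force: [0.5, 0.0, 0.2]
opening: 0.0188
```

```bash
python3 -c "
from h import *
go(.5839,-.3518,.0327,-82.2)"
```

```text
pos [ 0.5834 -0.3519  0.0352] rpy [-179.8   -0.   -82. ] open 0.0188 F [0.5 0.  0.2] q [-15.  30. -11.  -0. -49. 113.] t 17.25
shift units [ 0.0019  0.0004 -0.0099] dist 0.0025 turn units [ 0.0001  0.0006 -0.0006] deg 0.3 min rows 1
```

Request:
send_rows:
  commands:
    - [1,[0.001,0,-0.012],[0,0,0]]
    - [1,[0,0,-0.006],[0,0,0]]
    - [1,[0,0,0],[0,0,0]]

```text
clock: 17.55
tool_pos: [0.5844, -0.3524, 0.0332]
orientation: [-179.7, -0.1, -81.9]
force: [0.0, 0.8, -0.1]
opening: 0.0186
```

Request:
send_rows:
  commands:
    - [1,[0,0,-0.006],[0,0,0]]
    - [0.55,[0,0,0],[0,0,0]]
    - [0.55,[0,0,0],[0,0,0]]
    - [0.55,[0,0,0],[0,0,0]]
    - [0.55,[0,0,0],[0,0,0]]
    - [0.55,[0,0,0.06],[0,0,0]]
    - [0.55,[0,0,0.15],[0,0,0]]
    - [0.5,[0,0,0.2],[0,0,0]]
    - [0.5,[0,0,0.2],[0,0,0]]
    - [0.5,[0,0,0.2],[0,0,0]]
    - [0.3,[0,0,0],[0,0,0]]

```text
clock: 18.65
tool_pos: [0.5818, -0.3525, 0.2436]
orientation: [-179.8, -0.2, -81.9]
force: [-0.1, 0.7, 0.2]
opening: 0.0477
```

```bash
python3 -c "
from h import *
go(.53,.444,.22,-169.5)
from plant import snapshot
s=snapshot('wrist'); cv2.imwrite('pics/w12.png',s['color']); np.savez('w12.npz',**{k:np.array(v) for k,v in s.items()})"
```

```text
pos [ 0.5818 -0.3525  0.2436] rpy [-179.8   -0.2  -81.9] open 0.0477 F [-0.1  0.7  0.2] q [-15.  20.   3.   0. -72. 113.] t 18.65
shift units [-0.2073  3.1862 -0.0944] dist 0.7986 turn units [ 0.0008  0.     -0.2433] deg 87.6 min rows 16
```

View pics/w12.png

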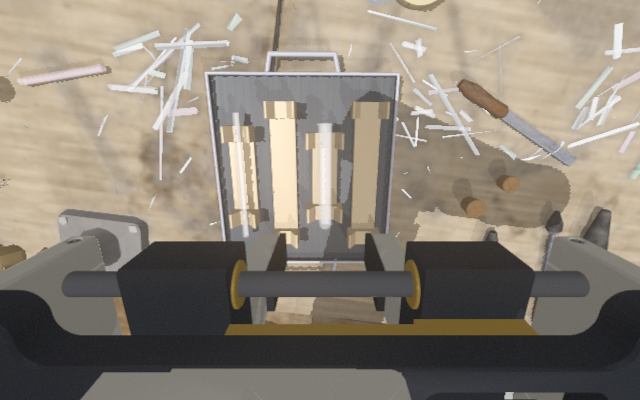

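```bash
cat >> h.py <<'E'
CR=dict(short=(559.6,-242.6),long=(567.5,-297.7),test=(575.0,-353.1),wide=(582.5,-408.5))
DIA=dict(short=8,long=10,test=21,wide=18); LEN=dict(short=169,long=233,test=142,wide=232)
def check(s,names):
    a=np.radians(7.8); d=np.array([np.cos(a),np.sin(a)]); n=np.array([-d[1],d[0]])
    C=cloud(s); hsv=cv2.cvtColor(s["color"],cv2.COLOR_BGR2HSV)
    g=(hsv[...,1]<40)&(hsv[...,2]>120)&(s["z_map"]>0)&(C[...,2]>.022)&(C[...,2]<.06)
    P=C[g]
    for k in names:
        U=P[:,:2]*1000-CR[k]; al=U@d; ac=U@n; q=(abs(ac)<DIA[k]/2+9)&(abs(al)<140)
        if q.sum()<20: print(k,"few",q.sum()); continue
        al,ac,z=al[q],ac[q],P[q][:,2]*1000
        r=np.polyfit(al,ac,1)
        out=[]
        for lo,hi in((-120,-40),(-40,40),(40,120)):
            w=(al>lo)&(al<hi); out.append((round(np.percentile(z[w],85),1),round(float(np.mean(np.percentile(ac[w],[3,97]))),1)) if w.sum()>8 else None)
        print(k,"along",np.percentile(al,[1,99]).round(1),"slope deg",np.degrees(r[0]).round(1),"(ztop,across):",out,"expect ztop",26+DIA[k])
E
python3 - <<'E'
from h import *
z=np.load("w12.npz"); s={k:z[k] for k in z.files}
check(s,["short","test"])
E
```

```text
short along [-81.4 130.4] slope deg 0.3 (ztop,across): [(np.float64(35.2), -0.6), (np.float64(35.3), -0.5), (np.float64(35.4), 0.8)] expect ztop 34
test along [-65.4 130.7] slope deg 0.5 (ztop,across): [(np.float64(46.1), -0.8), (np.float64(46.4), -0.6), (np.float64(46.4), 0.3)] expect ztop 47
```

```bash
python3 - <<'E'
from h import *
z=np.load("w12.npz"); s={k:z[k] for k in z.files}
a=np.radians(7.8); d=np.array([np.cos(a),np.sin(a)])
for k,u,v,h in(("short",(236,113),(246.5,237),.034),("test",(325,124),(324.5,228),.0365)):
    P=ray(s,[u,v],h)[:,:2]*1000-CR[k]; print(k,(P@d).round(1))
E
```

```text
short [ 83.3 -84.6]
test [ 70.5 -69.6]
```

Request:
send_rows:
  commands:
    - [0.3,[-0.012,0.187,0],[0,0,-0.0145]]
    - [0.3,[-0.012,0.187,0],[0,0,-0.0145]]
    - [0.3,[-0.012,0.187,0],[0,0,-0.0145]]
    - [0.3,[-0.012,0.187,0],[0,0,-0.0145]]
    - [0.3,[-0.012,0.187,0],[0,0,-0.0145]]
    - [0.3,[-0.012,0.187,0],[0,0,-0.0145]]
    - [0.3,[-0.012,0.187,0],[0,0,-0.0145]]
    - [0.3,[-0.012,0.187,0],[0,0,-0.0145]]
    - [0.3,[-0.012,0.187,0],[0,0,-0.0145]]
    - [0.3,[-0.012,0.187,0],[0,0,-0.0145]]
    - [0.3,[-0.012,0.187,0],[0,0,-0.0145]]
    - [0.3,[-0.012,0.187,0],[0,0,-0.0145]]

```text
clock: 19.9
tool_pos: [0.5344, 0.2232, 0.2391]
orientation: [179.8, -0.2, -147.6]
force: [1.6, 0.2, -0.1]
opening: 0.0614
```

```bash
python3 -c "
from h import *
go(.533,.37,.22,-169.3)"
```

```text
pos [0.5344 0.2232 0.2391] rpy [ 179.8   -0.2 -147.6] open 0.0614 F [ 1.6  0.2 -0.1] q [ 42.  11. -10.  -0. -68.  -9.] t 19.9
shift units [-0.0055  0.5872 -0.0762] dist 0.148 turn units [-0.0003 -0.0007 -0.0603] deg 21.7 min rows 3
```

Request:
send_rows:
  commands:
    - [0.3,[0,0.17,0],[0,0,-0.012]]
    - [0.3,[0,0.17,0],[0,0,-0.012]]
    - [0.3,[0,0.17,0],[0,0,-0.012]]
    - [0.3,[0,0.17,0],[0,0,-0.012]]
    - [0.3,[0,0.17,0],[0,0,-0.012]]
    - [0.3,[0,0.06,0],[0,0,0]]
    - [0.3,[0,0,0],[0,0,0]]

```text
clock: 20.6
tool_pos: [0.5286, 0.4638, 0.2356]
orientation: [180.0, -0.5, -169.9]
force: [-0.1, 0.3, -0.7]
opening: 0.0614
```

```bash
python3 -c "
from h import *
go(.533,.445,.2,-169.3)
from plant import snapshot
s=snapshot('wrist'); cv2.imwrite('pics/w13.png',s['color']); np.savez('w13.npz',**{k:np.array(v) for k,v in s.items()})"
```

```text
pos [0.5286 0.4638 0.2356] rpy [ 180.    -0.5 -169.9] open 0.0614 F [-0.1  0.3 -0.7] q [ 57.  23.   6.  -0. -73. -47.] t 20.6
shift units [ 0.0176 -0.0753 -0.1422] dist 0.0405 turn units [ 0.0002 -0.0013  0.0017] deg 0.8 min rows 1
```

View pics/w13.png

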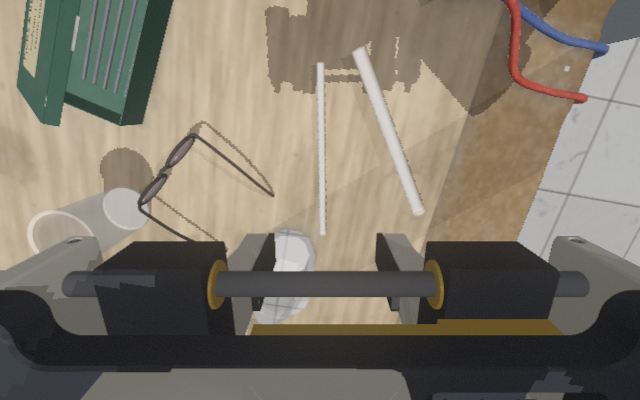

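```bash
python3 - <<'E'
from h import *
z=np.load("w13.npz"); s={k:z[k] for k in z.files}
for n,u,v,h in(("long",(320.5,63),(322.5,234),.005),("wide",(358.5,49),(418.5,212),.009)):
    P=ray(s,[u,v],h); d=P[1]-P[0]
    print(n,P.round(4).tolist(),P.mean(0).round(4),np.linalg.norm(d).round(4),(np.degrees(np.arctan2(d[1],d[0]))%180).round(1))
C=cloud(s).reshape(-1,3)
for nm,b in(("long body",(.43,.64,.37,.52)),("wide body",(.33,.56,.29,.50))):
    q=C[(C[:,0]>b[0])&(C[:,0]<b[1])&(C[:,1]>b[2])&(C[:,1]<b[3])&(C[:,2]>.02)&(C[:,2]<.15)]
    print(nm,len(q), np.percentile(q,[2,50,98],axis=0).round(3) if len(q) else 0)
E
```

```text
long [[0.5564, 0.3318, 0.005], [0.5137, 0.5607, 0.005]] [0.5351 0.4462 0.005 ] 0.2328 100.6
wide [[0.5133, 0.3088, 0.009], [0.3835, 0.5009, 0.009]] [0.4484 0.4048 0.009 ] 0.2318 124.1
long body 82 [[0.446 0.389 0.02 ]
 [0.627 0.485 0.023]
 [0.639 0.496 0.027]]
wide body 17 [[0.398 0.315 0.02 ]
 [0.459 0.391 0.02 ]
 [0.512 0.483 0.021]]
```

Request:
send_rows:
  commands:
    - [0.35,[0.026,-0.07,-0.08],[0,-0.001,0.001]]
    - [0.35,[0,0,-0.18],[0,0,0]]
    - [0.35,[0,0,-0.18],[0,0,0]]
    - [0.35,[0,0,-0.18],[0,0,0]]
    - [0.4,[0,0,-0.12],[0,0,0]]
    - [0.4,[0,0,0],[0,0,0]]

```text
clock: 21.25
tool_pos: [0.5361, 0.4354, 0.0494]
orientation: [179.9, 0.1, -169.6]
force: [-0.1, -0.6, -0.1]
opening: 0.0531
```

```bash
python3 -c "
from h import *
go(.5351,.4462,.0025,-169.4)"
```

```text
pos [0.5361 0.4354 0.0494] rpy [ 1.799e+02  1.000e-01 -1.696e+02] open 0.0531 F [-0.1 -0.6 -0.1] q [ 55.  30.  -9.  -0. -51. -45.] t 21.25
shift units [-0.004   0.0434 -0.1877] dist 0.0482 turn units [-0.0003  0.0001  0.0006] deg 0.2 min rows 1
```

Request:
send_rows:
  commands:
    - [0.4,[-0.004,0.043,-0.05],[0,0,0]]
    - [0.4,[0,0,-0.05],[0,0,0]]
    - [0.4,[0,0,-0.05],[0,0,0]]
    - [0.4,[0,0,-0.03],[0,0,0]]
    - [0.4,[0,0,0],[0,0,0]]

```text
clock: 21.75
tool_pos: [0.5377, 0.4468, 0.0074]
orientation: [179.7, 0.4, -169.6]
force: [0.3, 0.2, 0.1]
opening: 0.0527
```

```bash
python3 -c "
from h import *
go(.5351,.4462,.0025,-169.4)"
```

```text
pos [0.5377 0.4468 0.0074] rpy [ 179.7    0.4 -169.6] open 0.0527 F [0.3 0.2 0.1] q [ 56.  33. -10.   0. -46. -45.] t 21.75
shift units [-0.0104 -0.0024 -0.0195] dist 0.0056 turn units [-0.0011  0.0009  0.0006] deg 0.5 min rows 1
```

Request:
send_rows:
  commands:
    - [0.4,[-0.01,-0.002,-0.02],[-0.001,0.001,0]]
    - [0.4,[0,0,-0.006],[0,0,0]]
    - [0.4,[0,0,0],[0,0,0]]

```text
clock: 22.05
tool_pos: [0.5355, 0.4469, 0.0016]
orientation: [179.9, 0.0, -169.6]
force: [0.3, 0.9, 0.0]
opening: 0.0528
```

Request:
send_rows:
  commands:
    - [1,[0,0,0.002],[0,0,0]]
    - [1,[0,0,0],[0,0,0]]
    - [1,[0,0,0],[0,0,0]]
    - [1,[0,0,0],[0,0,0]]
    - [1,[0,0,0],[0,0,0]]
    - [1,[0,0,0],[0,0,0]]
    - [1,[0,0,0],[0,0,0]]
    - [1,[0,0,0],[0,0,0]]
    - [1,[0,0,0],[0,0,0]]

```text
clock: 22.95
tool_pos: [0.5359, 0.4475, 0.0034]
orientation: [179.9, 0.1, -169.6]
force: [-0.3, -0.4, -0.3]
opening: 0.0084
```

Request:
send_rows:
  commands:
    - [1,[0,0,0.05],[0,0,0]]
    - [1,[0,0,0.1],[0,0,0]]
    - [1,[0,0,0.18],[0,0,0]]
    - [1,[0,0,0.18],[0,0,0]]
    - [1,[0,0,0.18],[0,0,0]]
    - [1,[0,0,0],[0,0,0]]

```text
clock: 23.55
tool_pos: [0.5349, 0.4451, 0.1852]
orientation: [-180.0, 0.0, -169.6]
force: [0.2, 0.2, 0.6]
opening: 0.0085
```

```bash
python3 -c "
from h import *
go(.5675,-.2977,.19,-82.2)
from plant import snapshot
s=snapshot('wrist'); cv2.imwrite('pics/w14.png',s['color'])"
```

```text
pos [0.5349 0.4451 0.1852] rpy [-180.     0.  -169.6] open 0.0085 F [0.2 0.2 0.6] q [ 56.  24.   0.   0. -66. -45.] t 23.55
shift units [ 0.1304 -2.9712  0.0194] dist 0.7435 turn units [-0.000e+00  1.000e-04  2.427e-01] deg 87.4 min rows 15
```

View pics/w14.png

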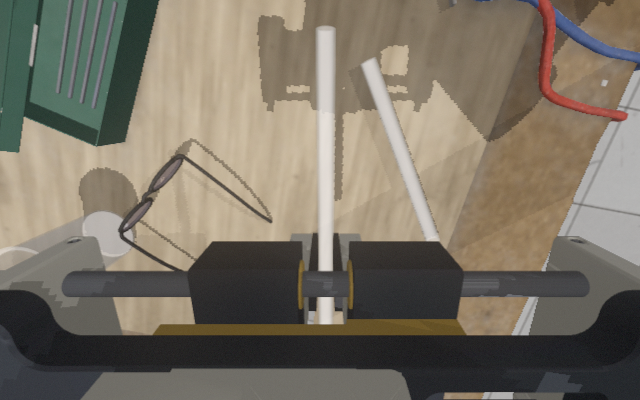

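Request:
send_rows:
  commands:
    - [1,[0.008,-0.185,0.03],[0,0,0.0145]]
    - [1,[0.008,-0.185,0.03],[0,0,0.0145]]
    - [1,[0.008,-0.185,0.03],[0,0,0.0145]]
    - [1,[0.008,-0.185,0.03],[0,0,0.0145]]
    - [1,[0.008,-0.185,0.03],[0,0,0.0145]]
    - [1,[0.008,-0.185,0],[0,0,0.0145]]
    - [1,[0.008,-0.185,0],[0,0,0.0145]]
    - [1,[0.008,-0.185,0],[0,0,0.0145]]
    - [1,[0.008,-0.185,0],[0,0,0.0145]]
    - [1,[0.008,-0.185,0],[0,0,0.0145]]
    - [1,[0.008,-0.185,0],[0,0,0.0145]]
    - [1,[0.008,-0.185,0],[0,0,0.0145]]

```text
clock: 24.8
tool_pos: [0.55, -0.1275, 0.2195]
orientation: [-179.9, -0.3, -104.0]
force: [1.0, 0.3, 0.5]
opening: 0.0088
```

```bash
python3 -c "
from h import *
go(.5665,-.2978,.15,-82.2)"
```

```text
pos [ 0.55   -0.1275  0.2195] rpy [-179.9   -0.3 -104. ] open 0.0088 F [1.  0.3 0.5] q [  7.  10. -14.   0. -65.  69.] t 24.8
shift units [ 0.066  -0.6813 -0.278 ] dist 0.1847 turn units [0.0009 0.0003 0.0605] deg 21.8 min rows 4
```

Request:
send_rows:
  commands:
    - [1,[0.011,-0.14,0],[0,0,0.012]]
    - [1,[0.011,-0.14,0],[0,0,0.012]]
    - [1,[0.011,-0.14,0],[0,0,0.012]]
    - [1,[0.011,-0.14,-0.06],[0,0,0.012]]
    - [1,[0.011,-0.06,-0.12],[0,0,0.006]]
    - [1,[0,0,-0.12],[0,0,0]]
    - [1,[0,0,-0.12],[0,0,0]]
    - [1,[0,0,0],[0,0,0]]

```text
clock: 25.6
tool_pos: [0.5586, -0.2962, 0.11]
orientation: [180.0, -0.3, -84.0]
force: [-0.4, 0.4, -0.1]
opening: 0.0085
```

```bash
python3 -c "
from h import *
go(.5665,-.2978,.06,-82.2)
from plant import snapshot
s=snapshot('wrist'); cv2.imwrite('pics/w15.png',s['color'])"
```

```text
pos [ 0.5586 -0.2962  0.11  ] rpy [180.   -0.3 -84. ] open 0.0085 F [-0.4  0.4 -0.1] q [-10.  22. -14.   0. -54. 106.] t 25.6
shift units [ 0.0315 -0.0066 -0.2002] dist 0.0507 turn units [ 0.0008 -0.      0.005 ] deg 1.8 min rows 2
```

View pics/w15.png

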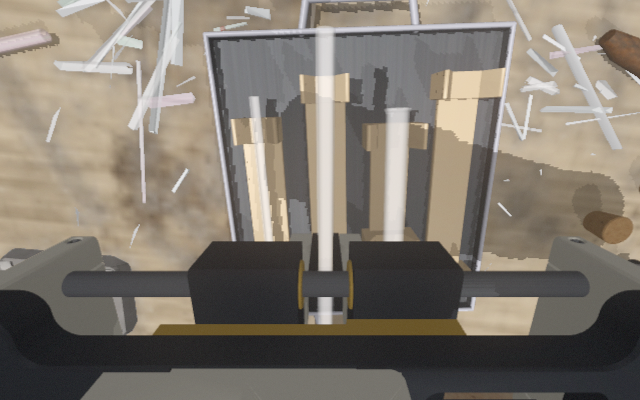

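Request:
send_rows:
  commands:
    - [1,[0.028,-0.006,-0.08],[0.001,0,0.005]]
    - [1,[0,0,-0.08],[0,0,0]]
    - [1,[0,0,-0.06],[0,0,0]]
    - [1,[0,0,0],[0,0,0]]

```text
clock: 26.05
tool_pos: [0.5715, -0.2988, 0.0638]
orientation: [-179.4, -0.3, -81.9]
force: [-0.9, 0.6, 0.1]
opening: 0.0084
```

```bash
python3 -c "
from h import *
go(.5665,-.2978,.030,-82.2)"
```

```text
pos [ 0.5715 -0.2988  0.0638] rpy [-179.4   -0.3  -81.9] open 0.0084 F [-0.9  0.6  0.1] q [-10.  25. -15.   0. -49. 108.] t 26.05
shift units [-0.0199  0.004  -0.1353] dist 0.0342 turn units [ 0.0005  0.0018 -0.0007] deg 0.7 min rows 1
```

Request:
send_rows:
  commands:
    - [1,[-0.024,0.004,-0.05],[0.0005,0.002,-0.001]]
    - [1,[-0.004,0,-0.05],[0,0,0]]
    - [1,[-0.002,0,-0.03],[0,0,0]]
    - [1,[0,0,0],[0,0,0]]

```text
clock: 26.45
tool_pos: [0.5652, -0.2978, 0.0324]
orientation: [-179.9, -0.1, -82.3]
force: [-0.2, 0.5, -0.3]
opening: 0.0086
```

```bash
python3 -c "
from h import *
go(.5665,-.2978,.0294,-82.2)
from plant import snapshot
s=snapshot('wrist'); cv2.imwrite('pics/w16.png',s['color'])"
```

```text
pos [ 0.5652 -0.2978  0.0324] rpy [-1.799e+02 -1.000e-01 -8.230e+01] open 0.0086 F [-0.2  0.5 -0.3] q [-10.  27. -17.   0. -46. 108.] t 26.45
shift units [ 0.0053 -0.0001 -0.0122] dist 0.0033 turn units [0.0002 0.0004 0.0002] deg 0.2 min rows 1
```

View pics/w16.png

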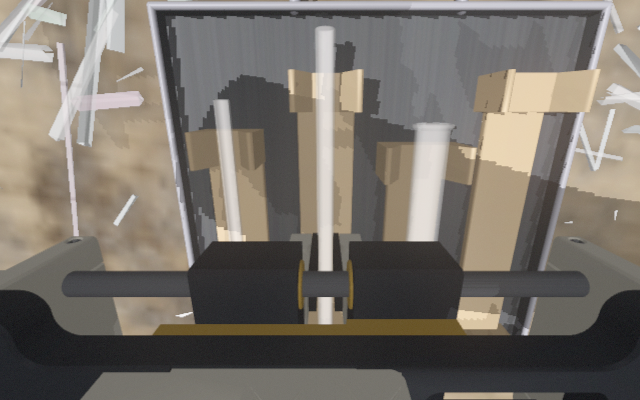

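Tube sits in its groove (col 325 at row 90). Last few mm, then open.

Request:
send_rows:
  commands:
    - [1,[0.003,0,-0.012],[0,0,0]]
    - [1,[0,0,-0.008],[0,0,0]]
    - [1,[0,0,0],[0,0,0]]

```text
clock: 26.8
tool_pos: [0.5671, -0.2982, 0.0297]
orientation: [-179.8, -0.2, -82.2]
force: [-0.7, 0.4, 0.8]
opening: 0.0084
```

Request:
send_rows:
  commands:
    - [1,[0,0,-0.004],[0,0,0]]
    - [0.65,[0,0,0],[0,0,0]]
    - [0.65,[0,0,0],[0,0,0]]
    - [0.65,[0,0,0],[0,0,0]]
    - [0.65,[0,0,0],[0,0,0]]
    - [0.65,[0,0,0.06],[0,0,0]]
    - [0.65,[0,0,0.15],[0,0,0]]
    - [0.65,[0,0,0.2],[0,0,0]]
    - [0.5,[0,0,0.2],[0,0,0]]
    - [0.5,[0,0,0.2],[0,0,0]]
    - [0.3,[0,0,0],[0,0,0]]

```text
clock: 27.9
tool_pos: [0.5646, -0.2985, 0.2411]
orientation: [-179.8, -0.3, -82.2]
force: [0.8, -1.0, -1.3]
opening: 0.0469
```

```bash
python3 -c "
from h import *
go(.4484,.4048,.22,-145.9)
from plant import snapshot
s=snapshot('wrist'); cv2.imwrite('pics/w17.png',s['color']); np.savez('w17.npz',**{k:np.array(v) for k,v in s.items()})
check(s,['short','long','test'])"
```

```text
pos [ 0.5646 -0.2985  0.2411] rpy [-179.8   -0.3  -82.2] open 0.0469 F [ 0.8 -1.  -1.3] q [-10.  16.  -3.   0. -70. 108.] t 27.9
shift units [-0.4649  2.8133 -0.0844] dist 0.7132 turn units [ 9.000e-04  1.000e-04 -1.769e-01] deg 63.7 min rows 15
short along [-82.3 131. ] slope deg 0.2 (ztop,across): [(np.float64(35.2), -0.2), (np.float64(35.3), -0.3), (np.float64(35.5), 0.5)] expect ztop 34
long along [-110.9  130.7] slope deg -0.0 (ztop,across): [(np.float64(36.8), -0.1), (np.float64(37.1), -0.2), (np.float64(37.1), -0.2)] expect ztop 36
test along [-65.3 130.8] slope deg -0.0 (ztop,across): [(np.float64(46.1), -0.3), (np.float64(46.3), 0.2), (np.float64(46.6), 0.3)] expect ztop 47
```

View pics/w17.png

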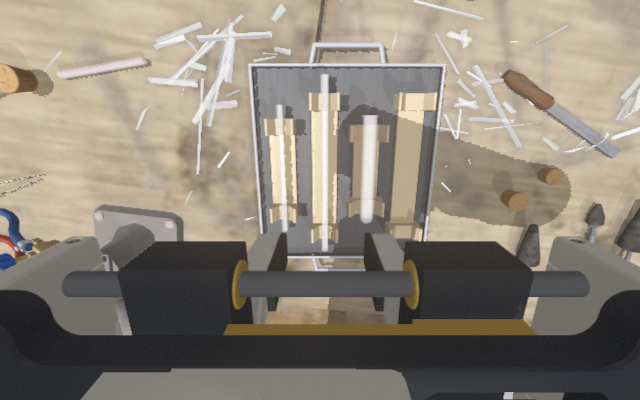

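Request:
send_rows:
  commands:
    - [0.3,[0,0.187,0],[0,0,-0.0126]]
    - [0.3,[0,0.187,0],[0,0,-0.0126]]
    - [0.3,[-0.01,0.187,0],[0,0,-0.0126]]
    - [0.3,[-0.02,0.187,0],[0,0,-0.0126]]
    - [0.3,[-0.02,0.187,0],[0,0,-0.0126]]
    - [0.3,[-0.03,0.187,0],[0,0,-0.0126]]
    - [0.3,[-0.03,0.187,0],[0,0,-0.0126]]
    - [0.3,[-0.04,0.187,0],[0,0,-0.0126]]
    - [0.3,[-0.04,0.187,0],[0,0,-0.0126]]
    - [0.3,[-0.05,0.187,0],[0,0,-0.0126]]
    - [0.3,[-0.05,0.187,0],[0,0,-0.0126]]
    - [0.3,[-0.05,0.187,0],[0,0,-0.0126]]

```text
clock: 29.15
tool_pos: [0.4676, 0.2756, 0.2373]
orientation: [179.8, -0.3, -139.4]
force: [1.3, 0.4, 1.3]
opening: 0.0618
```

```bash
python3 -c "
from h import *
go(.4484,.4048,.22,-145.9)"
```

```text
pos [0.4676 0.2756 0.2373] rpy [ 179.8   -0.3 -139.4] open 0.0618 F [1.3 0.4 1.3] q [ 51.   8. -15.  -0. -68. -10.] t 29.15
shift units [-0.0767  0.5169 -0.0691] dist 0.1318 turn units [ 0.0001 -0.0009 -0.018 ] deg 6.5 min rows 3
```

Request:
send_rows:
  commands:
    - [0.3,[-0.02,0.16,0],[0,0,-0.008]]
    - [0.3,[-0.02,0.16,0],[0,0,-0.008]]
    - [0.3,[-0.02,0.16,0],[0,0,-0.003]]
    - [0.3,[-0.01,0.03,-0.1],[0,0,0]]
    - [0.3,[0,0,-0.18],[0,0,0]]
    - [0.3,[0,0,-0.18],[0,0,0]]
    - [0.3,[0,0,-0.1],[0,0,0]]
    - [0.3,[0,0,0],[0,0,0]]

```text
clock: 29.95
tool_pos: [0.4431, 0.413, 0.0923]
orientation: [179.8, -0.3, -146.2]
force: [-0.2, -0.7, 0.6]
opening: 0.061
```

```bash
python3 -c "
from h import *
go(.4484,.4048,.004,-145.9)
from plant import snapshot
s=snapshot('wrist'); cv2.imwrite('pics/w18.png',s['color'])"
```

```text
pos [0.4431 0.413  0.0923] rpy [ 179.8   -0.3 -146.2] open 0.061 F [-0.2 -0.7  0.6] q [ 61.  21. -18.  -0. -52. -27.] t 29.95
shift units [ 0.0214 -0.0327 -0.3531] dist 0.0888 turn units [ 0.0002 -0.001   0.0009] deg 0.5 min rows 2
```

View pics/w18.png

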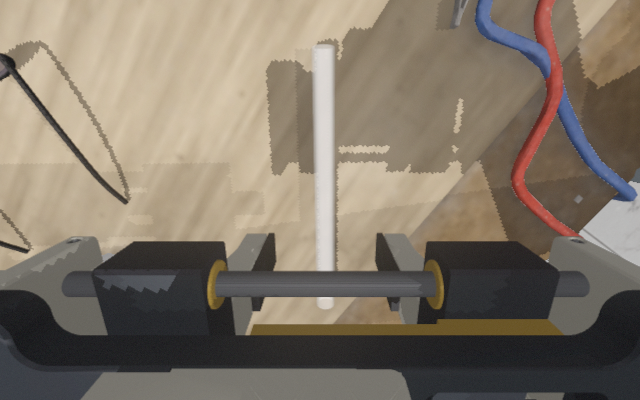

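Request:
send_rows:
  commands:
    - [0.3,[0.021,-0.033,-0.08],[0,-0.001,0.001]]
    - [0.3,[0,0,-0.1],[0,0,0]]
    - [0.3,[0,0,-0.08],[0,0,0]]
    - [0.3,[0,0,-0.06],[0,0,0]]
    - [0.3,[0,0,0],[0,0,0]]

```text
clock: 30.5
tool_pos: [0.4536, 0.4101, 0.0225]
orientation: [179.8, 0.9, -145.8]
force: [0.4, -0.6, 0.0]
opening: 0.0614
```

```bash
python3 -c "
from h import *
go(.4484,.4048,.0045,-145.9)"
```

```text
pos [0.4536 0.4101 0.0225] rpy [ 179.8    0.9 -145.8] open 0.0614 F [ 0.4 -0.6  0. ] q [ 61.  26. -22.   0. -42. -27.] t 30.5
shift units [-0.0207 -0.0212 -0.072 ] dist 0.0195 turn units [-0.0018  0.0017 -0.0004] deg 0.9 min rows 1
```

Request:
send_rows:
  commands:
    - [0.3,[-0.022,-0.022,-0.035],[-0.002,0.0017,0]]
    - [0.3,[-0.003,-0.003,-0.03],[0,0,0]]
    - [0.3,[0,0,-0.015],[0,0,0]]
    - [0.3,[0,0,0],[0,0,0]]

```text
clock: 30.9
tool_pos: [0.4488, 0.406, 0.0064]
orientation: [179.9, 0.3, -145.7]
force: [-0.6, -0.4, 0.7]
opening: 0.0618
```

```bash
python3 -c "
from h import *
go(.4484,.4048,.0045,-145.9)"
```

```text
pos [0.4488 0.406  0.0064] rpy [ 179.9    0.3 -145.7] open 0.0618 F [-0.6 -0.4  0.7] q [ 61.  27. -23.   0. -40. -26.] t 30.9
shift units [-0.0018 -0.005  -0.0077] dist 0.0023 turn units [-0.0006  0.0005 -0.0005] deg 0.3 min rows 1
```

Request:
send_rows:
  commands:
    - [0.3,[0,-0.003,-0.01],[0,0,0]]
    - [1,[0,0,0],[0,0,0]]
    - [1,[0,0,0],[0,0,0]]
    - [1,[0,0,0],[0,0,0]]
    - [1,[0,0,0],[0,0,0]]
    - [1,[0,0,0],[0,0,0]]
    - [1,[0,0,0],[0,0,0]]
    - [1,[0,0,0],[0,0,0]]
    - [1,[0,0,0],[0,0,0]]

```text
clock: 31.8
tool_pos: [0.4493, 0.406, 0.0049]
orientation: [179.9, 0.4, -145.7]
force: [0.3, 0.7, -0.3]
opening: 0.0159
```

Request:
send_rows:
  commands:
    - [1,[0,0,0.05],[0,0,0]]
    - [1,[0,0,0.1],[0,0,0]]
    - [1,[0,0,0.18],[0,0,0]]
    - [1,[0,0,0.18],[0,0,0]]
    - [1,[0,0,0.2],[0,0,0]]
    - [1,[0,0,0.2],[0,0,0]]
    - [1,[0,0,0],[0,0,0]]

```text
clock: 32.5
tool_pos: [0.448, 0.4025, 0.2417]
orientation: [-180.0, 0.3, -145.7]
force: [0.2, 0.5, -0.3]
opening: 0.0159
```

```bash
python3 -c "
from h import *
go(.5825,-.4085,.2,-82.2)
from plant import snapshot
s=snapshot('wrist'); cv2.imwrite('pics/w19.png',s['color'])"
```

```text
pos [0.448  0.4025 0.2417] rpy [-180.     0.3 -145.7] open 0.0159 F [ 0.2  0.5 -0.3] q [ 61.  13.  -8.   0. -69. -26.] t 32.5
shift units [ 0.5379 -3.2438 -0.1667] dist 0.8231 turn units [-0.0008  0.0004  0.1763] deg 63.5 min rows 17
```

View pics/w19.png

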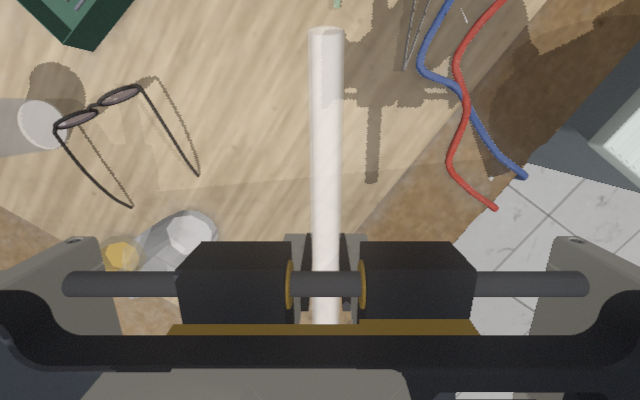

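Request:
send_rows:
  commands:
    - [1,[0.06,-0.17,0],[0,0,0.01]]
    - [1,[0.06,-0.17,0],[0,0,0.01]]
    - [1,[0.06,-0.17,0],[0,0,0.01]]
    - [1,[0.06,-0.17,0],[0,0,0.01]]
    - [1,[0.06,-0.17,0],[0,0,0.01]]
    - [1,[0.06,-0.18,0],[0,0,0.01]]
    - [1,[0.05,-0.18,0],[0,0,0.01]]
    - [1,[0.05,-0.18,0],[0,0,0.01]]
    - [1,[0.03,-0.185,0],[0,0,0.01]]
    - [1,[0.02,-0.185,0],[0,0,0.01]]
    - [1,[0.01,-0.185,0],[0,0,0.01]]
    - [1,[0.01,-0.185,0],[0,0,0.01]]

```text
clock: 33.75
tool_pos: [0.5737, -0.1484, 0.2327]
orientation: [179.5, -0.2, -100.3]
force: [0.6, 0.7, -0.1]
opening: 0.0157
```

```bash
python3 -c "
from h import *
go(.5825,-.4085,.2,-82.2)"
```

```text
pos [ 0.5737 -0.1484  0.2327] rpy [ 179.5   -0.2 -100.3] open 0.0157 F [ 0.6  0.7 -0.1] q [  4.  13.  -9.   0. -68.  75.] t 33.75
shift units [ 0.0353 -1.0405 -0.1308] dist 0.2623 turn units [ 0.0006 -0.0014  0.0502] deg 18.1 min rows 6
```

Request:
send_rows:
  commands:
    - [1,[0.005,-0.16,0],[0,0,0.01]]
    - [1,[0.005,-0.16,0],[0,0,0.01]]
    - [1,[0.005,-0.16,0],[0,0,0.01]]
    - [1,[0.005,-0.16,0],[0,0,0.01]]
    - [1,[0.005,-0.16,0],[0,0,0.008]]
    - [1,[0.005,-0.14,-0.06],[0,0,0]]
    - [1,[0,-0.06,-0.15],[0,0,0]]
    - [1,[0,0,-0.15],[0,0,0]]
    - [1,[0,0,-0.15],[0,0,0]]
    - [1,[0,0,0],[0,0,0]]

```text
clock: 34.75
tool_pos: [0.5712, -0.4147, 0.0931]
orientation: [178.8, 0.1, -82.7]
force: [0.2, -0.1, -1.4]
opening: 0.0159
```

```bash
python3 -c "
from h import *
go(.5825,-.4085,.06,-82.2)
from plant import snapshot
s=snapshot('wrist'); cv2.imwrite('pics/w20.png',s['color'])"
```

```text
pos [ 0.5712 -0.4147  0.0931] rpy [ 1.788e+02  1.000e-01 -8.270e+01] open 0.0159 F [ 0.2 -0.1 -1.4] q [-20.  29.  -4.   1. -58. 117.] t 34.75
shift units [ 0.045   0.0249 -0.1322] dist 0.0355 turn units [ 0.0002 -0.0033  0.0013] deg 1.3 min rows 1
```

View pics/w20.png

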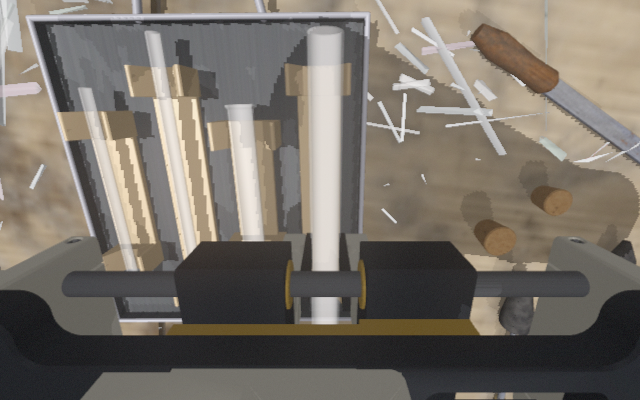

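Request:
send_rows:
  commands:
    - [1,[0.045,0.025,0],[0,-0.0033,0.001]]
    - [1,[0,0,-0.06],[0,0,0]]
    - [1,[0,0,-0.06],[0,0,0]]
    - [1,[0,0,0],[0,0,0]]

```text
clock: 35.2
tool_pos: [0.5891, -0.4094, 0.0716]
orientation: [-179.3, -0.6, -82.1]
force: [-1.3, 0.8, -0.3]
opening: 0.0158
```

```bash
python3 -c "
from h import *
go(.5825,-.4085,.031,-82.2)"
```

```text
pos [ 0.5891 -0.4094  0.0716] rpy [-179.3   -0.6  -82.1] open 0.0158 F [-1.3  0.8 -0.3] q [-19.  31.  -5.   0. -54. 117.] t 35.2
shift units [-0.0265  0.0034 -0.1624] dist 0.0411 turn units [ 0.0013  0.0022 -0.0004] deg 0.9 min rows 1
```

Request:
send_rows:
  commands:
    - [1,[-0.03,0.003,-0.05],[0.001,0.002,0]]
    - [1,[-0.006,0,-0.05],[0,0,0]]
    - [1,[-0.003,0,-0.04],[0,0,0]]
    - [1,[0,0,-0.02],[0,0,0]]
    - [1,[0,0,0],[0,0,0]]

```text
clock: 35.7
tool_pos: [0.5791, -0.4087, 0.0306]
orientation: [-179.9, -0.2, -82.0]
force: [-0.6, 4.0, 9.7]
opening: 0.0157
```

```bash
python3 -c "
from h import *
go(.5825,-.4085,.0309,-82.2)
from plant import snapshot
s=snapshot('wrist'); cv2.imwrite('pics/w21.png',s['color'])"
```

```text
pos [ 0.5791 -0.4087  0.0306] rpy [-179.9   -0.2  -82. ] open 0.0157 F [-0.6  4.   9.7] q [-19.  33.  -7.   0. -50. 117.] t 35.7
shift units [0.0137 0.0009 0.0012] dist 0.0035 turn units [ 0.0005  0.0002 -0.0006] deg 0.3 min rows 1
```

View pics/w21.png

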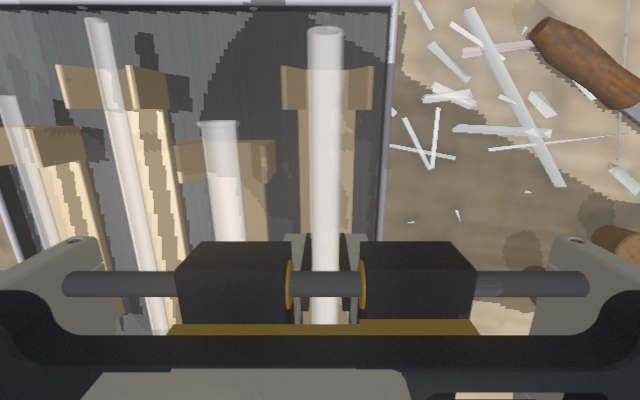

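Request:
send_rows:
  commands:
    - [1,[0,0,0.002],[0,0,0]]
    - [0.6,[0,0,0],[0,0,0]]
    - [0.6,[0,0,0],[0,0,0]]
    - [0.6,[0,0,0],[0,0,0]]
    - [0.6,[0,0,0],[0,0,0]]
    - [0.6,[0,0,0.06],[0,0,0]]
    - [0.6,[0,0,0.15],[0,0,0]]
    - [0.6,[0,0,0.2],[0,0,0]]
    - [0.5,[0,0,0.2],[0,0,0]]
    - [0.5,[0,0,0.2],[0,0,0]]
    - [0.3,[-0.04,0.1,0.1],[0,0,0]]
    - [0.3,[0,0,0],[0,0,0]]

```text
clock: 36.95
tool_pos: [0.5651, -0.3832, 0.2697]
orientation: [-180.0, -0.2, -82.1]
force: [0.3, 0.6, -0.9]
opening: 0.0546
```

```bash
python3 - <<'E'
from h import *
from plant import snapshot
go(.5,-.3,.3,-82.2)
s=snapshot('wrist'); cv2.imwrite('pics/w22.png',s['color'])
check(s,['short','long','test','wide'])
a=np.radians(7.8); d=np.array([np.cos(a),np.sin(a)])
t=snapshot('top'); cv2.imwrite('pics/t22.png',cv2.resize(t['color'][130:260,180:490],None,fx=2.5,fy=2.5))
o=np.array([140,150])
E
```

```text
pos [ 0.5651 -0.3832  0.2697] rpy [-180.    -0.2  -82.1] open 0.0546 F [ 0.3  0.6 -0.9] q [-18.  20.   5.   0. -75. 116.] t 36.95
shift units [-0.2604  0.333   0.121 ] dist 0.1099 turn units [ 0.0007  0.0001 -0.0003] deg 0.3 min rows 3
short along [-82.8 131.1] slope deg 0.2 (ztop,across): [(np.float64(35.2), -0.7), (np.float64(35.2), -0.6), (np.float64(35.4), 1.1)] expect ztop 34
long along [-107.2  130.8] slope deg 0.1 (ztop,across): [(np.float64(36.7), -0.8), (np.float64(36.8), -0.6), (np.float64(37.1), -0.4)] expect ztop 36
test along [-66.9 130.2] slope deg 0.4 (ztop,across): [(np.float64(46.0), -1.3), (np.float64(46.3), -0.6), (np.float64(46.6), 0.1)] expect ztop 47
wide along [-114.9  130.3] slope deg 0.0 (ztop,across): [(np.float64(44.6), 0.7), (np.float64(44.8), 1.1), (np.float64(44.8), 1.1)] expect ztop 44
```

View pics/w22.png

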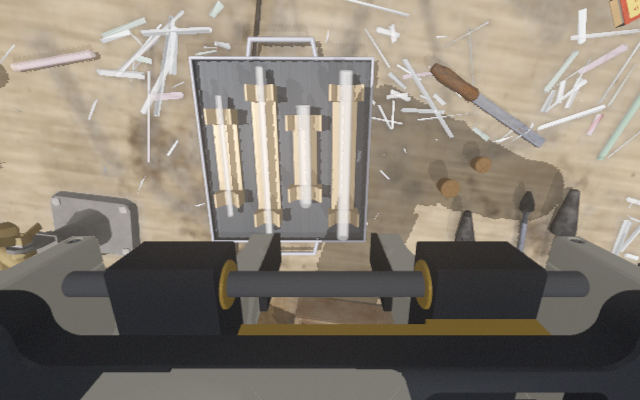

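View pics/t22.png

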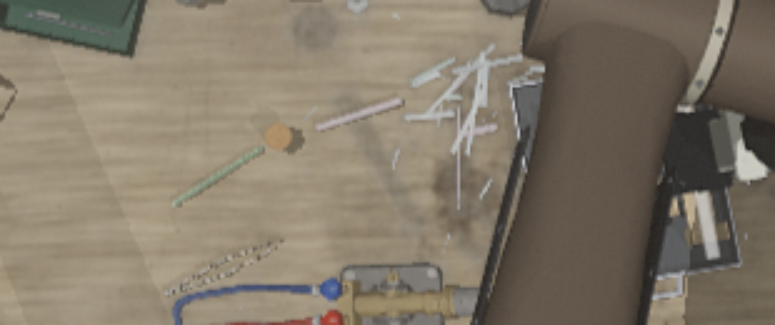

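```bash
python3 - <<'E'
from h import *
from plant import snapshot, order
s=snapshot('wrist'); a=np.radians(7.8); d=np.array([np.cos(a),np.sin(a)])
for k,u,v,h in(("short",(218.5,96),(230.5,217),.034),("long",(259.5,67.5),(269,236),.036),("test",(304,106),(305.5,207),.0365),("wide",(347,71),(343,240),.036)):
    P=ray(s,[u,v],h)[:,:2]*1000-CR[k]; print(k,(P@d).round(1),"mid",(P@d).mean().round(1))
print(order.close_job())
E
```

```text
short [ 81.6 -85.5] mid -1.9
long [ 114.8 -115.4] mid -0.3
test [ 69.3 -69.3] mid 0.0
wide [ 111.2 -121.7] mid -5.2
the job is handed in; nothing more can be done
None
```

All four clear pieces now lie in their own cradles, and I handed the job in at about 37 s of the 118 s allowed. `order.close_job()` gave no verdict.

I gripped each piece near its middle and lowered it into the groove before opening the fingers. The wide tube pressed with about 10 N when it touched down. The others showed no clear contact force before release, so they settled from about a millimetre or less.

The last wrist-camera check gave these readings:

| Piece | Off the groove's middle line (limit 6 mm) | Off centre lengthwise (limit 15 mm) | Top height, measured / expected |
|---|---|---|---|
| Short thin tube | up to 1.1 mm | 1.9 mm | 35.3 / 34 mm |
| Long thin tube | up to 0.8 mm | 0.3 mm | 36.9 / 36 mm |
| Test tube | up to 1.3 mm | 0.0 mm | 46.3 / 47 mm |
| Wide tube | up to 1.1 mm | 5.2 mm | 44.7 / 44 mm |

- **Angle:** all four are within 0.5° of the groove direction (the limit is about 5.7°).
- **Height:** the readings differ from expected by up to about 1.3 mm either way, within the 2 mm camera calibration.
- **Wide tube:** I estimated 3.4 mm off centre from the arm position when I released it, and the final camera check put it at 5.2 mm.
- **Pink tube and green rod:** by eye in the top view, their ends are within a pixel (about 3 mm) of where they started.

No check failed.

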